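# Set up the tin spinner and present the fullest tin

### The arm

A 6-joint arm with a two-finger parallel gripper is mounted at the origin on the work surface. World frame = base frame: x ahead of the robot, y to its left, z up, the work surface at z = 0. Lengths are in m, angles in rad, forces in N, time in s.
With the tool pointing down it reaches from about 0.25 to 0.725 m from the base axis. Payload 4 kg.
Tool frame: the origin (TCP) lies on the centre line of the jaws, within the pads' length; the fingertips stand 25 mm ahead of it and the grasp point (between the pads) lies 6 mm ahead of it; z points along the fingers, x is the direction in which the jaws open and shut, and the axes are right-handed (so a half turn about z gives the same grasp; the last joint's range is limited). The gripper opens to 85 mm and grips with 20 to 120 N. Pads are 22 mm wide; open, the fingers measure 114 mm over their backs; the gripper's body (76 mm by 85 mm) begins 54 mm behind the grasp point. The pads swing forward as they close: fully open they stand 13 mm farther back than shut.
Start: joints at [1.252, 0.241, 0.005, 1.335, 0, 1.571], TCP at [0.157, 0.475, 0.256] pointing down, gripper open.
Joint ranges: [-2.72, 2.72], [-1.05, 1.87], [-1.09, 1.28], [-1.99, 2.15], [-1.42, 1.44], [-3.14, 3.14]. Speed limits (rad/s): [2.79, 2.79, 3.14, 3.14, 3.14, 3.14].

### API

Orientations are given as a unit quaternion [x, y, z, w].
In Python, from workcell import bot, imaging, order gives the robot as it stands.
- The arm moves only by the tool carry_out, never from a script. Its argument "moves" is a list of rows, each a list of 5 numbers: the shift along the tool's x, y, z scaled (see below), then the turn about the tool's z scaled (see below), then the opening, from -1 (shut) to 1 (fully open). In form: [[tx, ty, tz, roll, hand], ...]. A call has 1 to 20 rows; each row is the pose to reach, as a shift and turn from the pose commanded when the call began, along the tool's axes at that moment; what a row does not reach only later rows make up. The controller multiplies each number of a shift by 0.1 m and each number of a turn by 90 degrees. A row lasts 1/10 s, in which the tool goes at most 50 mm and 8.59 degrees, less where a joint would pass 70% of its speed; a pose out of reach is approached as far as the arm can. A call with a number of a shift or a turn outside -1 to 1 is refused whole. A call with a gripper value outside its range is refused whole. The fingers move at their own pace and stop on an object; the grip force is fixed at half the most. Time passes only in rows, so rows that repeat a pose let the fingers close. It gives the time, the measured TCP pose, the force and the opening at its end, in the units of the state.
- bot.get_obs(): the state, without advancing time (a new reading comes with each control period).
- imaging.camera(name): name is "scene" or "top" or "wrist"; returns the picture (480x640x3 uint8, red, green, blue); there is no depth.
- imaging.camera_model(name): a dict with "fovy" (degrees; the focal length in pixels is half the picture's height over the tangent of half this angle, whatever the lens; pixels are square), "cx", "cy" (the principal point, pixels), "eye" and "rotation" of the camera in the world. Camera axes: x right, y up, looking along -z (the intrinsics and any distortion apply to the point x, -y, -z); pixel columns grow to the right and rows downward; lengths in m; the calibration is good to about 2 mm. A picture is of the moment at which its call begins: read the wrist's pose just before it. camera_model takes no time and is no camera call; for the wrist camera it gives the pose at the moment of the call.
- order.job_done(): hands the job in, once; it reports no verdict.
The state is a dict: "clock": time; "joint_pos": joint angles; "joint_vel": joint speeds; "tau": joint torques, N m; "eef_pos": TCP position; "tool_rot": TCP orientation; "ft_force": force on the tool from outside, world axes, zero at the start; "ft_torque": the same for the moment, N m; "grip_width": finger opening in m.
Only numpy, scipy, OpenCV 4.12 (cv2) and the standard library are available. Lean on these libraries where they do the work, as an engineer would, in place of code of your own. Each camera call takes 0.05 s, during which the arm holds its last target.

### The job

Get the blue tin spinner ready: slip the yellow spacer ring down over its upright post until it sits fully home on the turntable, and let go of it. Heft the three identical pink-banded tins to find the fullest by its weight, then, with the ring in place, hold that tin upright straight above the ring, about 80 mm clear of it, and finish while still holding it there. Leave the other two tins standing upright on the bench near where they were, knock no tin over, and leave the bottle, the beaker and the screwdriver alone.

Things in the scene. Friction and masses are not known exactly. Their poses are not given: they have to be found in the camera images.
- post_top (a point): centre of the top of the upright steel post of the tin spinner, 78 mm above the bench; z points up along the post. The spinner is a fixed low blue box, 125 x 125 mm and 36 mm tall, with a dark turntable 90 mm in diameter on it whose top lies 45 mm above the bench; the post, 30 mm in diameter, stands 33 mm up from the turntable's middle, its last 6 mm tapering to 22 mm. Nothing on it moves
- ring_mid (a point): yellow plastic spacer ring, 56 mm outside diameter, 34 mm bore, 40 mm tall, open at both ends, about 80 g, lying flat on the bench with its bore upright; this point is its centre, 20 mm above its underside; z is its bore axis. Either end may go down. Fully home on the post its top is 7 mm above the top of the post
- tin_a_mid (a point): one of three identical closed round metal tins of colour paste, 60 mm in diameter, 85 mm tall, with a pink band, standing upright on the bench; this point is its centre, 42.5 mm above its underside; z is its upright axis. The tins differ only in how full they are: the fullest weighs between 0.43 and 0.56 kg, the other two between 0.16 and 0.29 kg each, and which is which changes every time
- tin_b_mid (a point): one of three identical closed round metal tins of colour paste, 60 mm in diameter, 85 mm tall, with a pink band, standing upright on the bench; this point is its centre, 42.5 mm above its underside; z is its upright axis. The tins differ only in how full they are: the fullest weighs between 0.43 and 0.56 kg, the other two between 0.16 and 0.29 kg each, and which is which changes every time
- tin_c_mid (a point): one of three identical closed round metal tins of colour paste, 60 mm in diameter, 85 mm tall, with a pink band, standing upright on the bench; this point is its centre, 42.5 mm above its underside; z is its upright axis. The tins differ only in how full they are: the fullest weighs between 0.43 and 0.56 kg, the other two between 0.16 and 0.29 kg each, and which is which changes every time
- bottle: bystander: blue bottle with a white cap, 64 mm in diameter, 115 mm tall; origin at the centre of its underside, on the bench
- beaker: bystander: white plastic beaker, 72 mm across the rim, 90 mm tall; origin at the centre of its underside, on the bench
- opener: bystander: screwdriver for prising lids, about 160 mm long, lying on the bench along its x axis; origin at its underside, on the bench
Mind the look-alikes: they are no part of the job. There is more than one size of the part that bears ring_mid; the job needs the middle-sized.

How it is judged:
By the outcome, as a careful person would: the job done as asked, in the order asked, and still so for the second after the job is handed in, while the arm keeps its last pose, push and grip.
It also fails if it takes over 72 s, if anything falls off the work surface, if the arm or the gripper's body presses on something with over 40 N, if the wrist force passes 120 N, or if a joint passes its speed limit or range.

## Working session

There is one attempt and no reset: what is moved stays moved. The work goes in short steps, Python scripts to look and compute and a tool call to move; the robot and the scene stay as the last step left them, time stands still between calls to the robot, and variables do not carry over. Pictures are saved under pics/ and viewed, and the job is handed in when it is done.

Besides the shell and the picture viewer there is one more tool, called by a JSON object that holds its "api" and its "payload", one argument or row to a line. carry_out: Moves the arm, as the interface text tells. Its arguments: {"type":"object","properties":{"moves":{"type":"array","items":{"type":"array","items":{"type":"number","minimum":-1,"maximum":1}}}},"required":["moves"]}

```bash
ls; mkdir -p pics; python3 - <<'E'
from workcell import bot, imaging, order
import cv2
print(bot.get_obs())
for n in ["scene","top","wrist"]:
    print(n,imaging.camera_model(n))
    cv2.imwrite(f"pics/{n}0.png",imaging.camera(n)[:,:,::-1])
E
```

```text
pics
{'clock': 0.0, 'joint_pos': array([1.25200977e+00, 2.41420053e-01, 3.74387789e-03, 1.33514777e+00,
       5.90971693e-06, 1.57081258e+00]), 'joint_vel': array([ 3.83018863e-04,  1.68984825e-03,  1.48374542e-03,  3.87662692e-05,
        1.45244900e-03, -5.06995527e-04]), 'tau': array([ 6.37088324e-04, -3.72315216e+01,  2.52409494e+01,  1.69794029e-02,
        6.71223461e-05,  6.44091841e-06]), 'eef_pos': array([0.15653297, 0.47428544, 0.25541683]), 'tool_rot': array([ 8.10379101e-01,  5.85905013e-01, -8.23292961e-04,  5.91615827e-04]), 'ft_force': array([ 0.25835948, -0.68698945,  0.45427711]), 'ft_torque': array([-0.01197564,  0.00228745,  0.00963416]), 'grip_width': 0.08552917896977505}
scene {'fovy': 44.96964110135574, 'cx': 315.8940111884284, 'cy': 247.11683437500744, 'eye': array([0.97513075, 0.72110612, 1.06297904]), 'rotation': array([0.08785186, 0.33696805, 0.90341409, 0.25015507])}
top {'fovy': 46.294653742502426, 'cx': 317.00027195196026, 'cy': 236.22856046576345, 'eye': array([ 0.35857192, -0.01177145,  1.32879683]), 'rotation': array([ 0.06134368, -0.06116891, -0.69896471,  0.70988989])}
wrist {'fovy': 68.7116985509533, 'cx': 314.8306491327295, 'cy': 237.88096679700374, 'eye': array([0.0867145 , 0.49792911, 0.37295524]), 'rotation': array([-0.11999767, -0.08554771,  0.57982065,  0.80130528])}
```

View pics/top0.png

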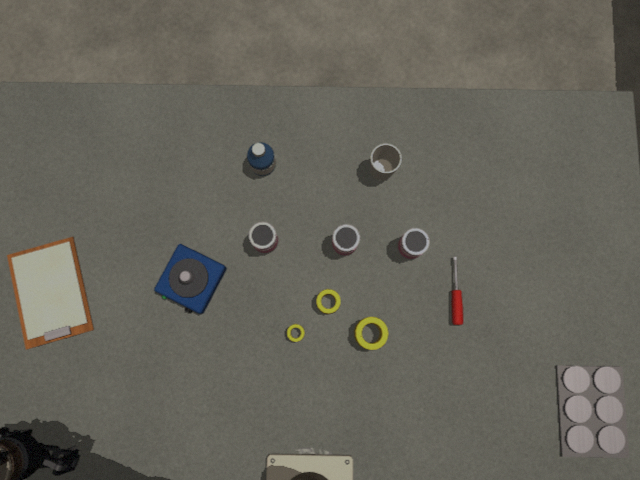

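View pics/scene0.png

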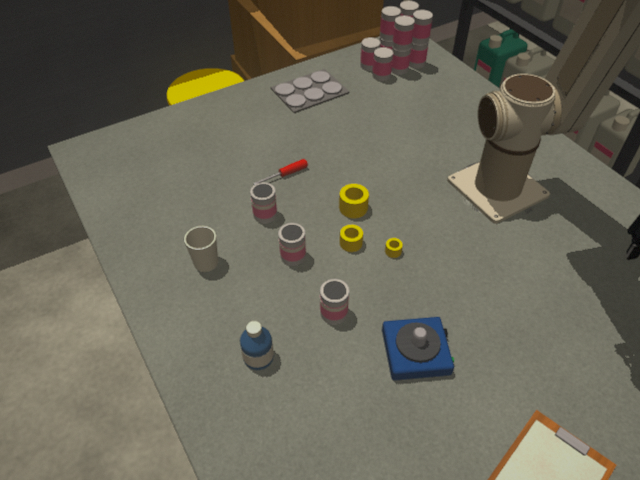

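View pics/wrist0.png

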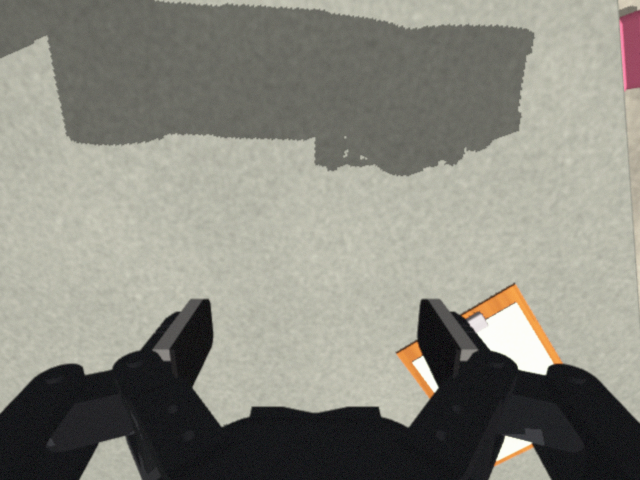

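The top view shows the tins at about (263,237), (346,240) and (414,243). The post is at (185,277), and the rings are at (295,333) small, (328,301) middle and (372,333) large. Next I'll measure them with rays.

```bash
cat > h.py <<'E'
import numpy as np, cv2
from scipy.spatial.transform import Rotation as R
def f(m): return 240/np.tan(np.radians(m['fovy'])/2)
def ray(m,uv):
    uv=np.atleast_2d(uv).astype(float)
    d=np.c_[(uv[:,0]-m['cx'])/f(m),-(uv[:,1]-m['cy'])/f(m),-np.ones(len(uv))]
    return R.from_quat(m['rotation']).apply(d)
def onz(m,uv,z):
    d=ray(m,uv); return m['eye']+d*((z-m['eye'][2])/d[:,2])[:,None]
def proj(m,P):
    c=R.from_quat(m['rotation']).inv().apply(np.atleast_2d(P)-m['eye'])
    return np.c_[m['cx']+f(m)*c[:,0]/-c[:,2], m['cy']-f(m)*c[:,1]/-c[:,2]]
def circ(P):
    A=np.c_[2*P[:,:2],np.ones(len(P))]; b=(P[:,:2]**2).sum(1)
    s=np.linalg.lstsq(A,b,rcond=None)[0]; return s[:2],np.sqrt(s[2]+s[:2]@s[:2])
E
python3 - <<'E'
from h import *
from workcell import imaging
for n in ["top","scene"]:
    m=imaging.camera_model(n); im=cv2.imread(f"pics/{n}0.png"); hsv=cv2.cvtColor(im,cv2.COLOR_BGR2HSV)
    mask=cv2.inRange(hsv,(22,120,60),(38,255,255))
    cs,h=cv2.findContours(mask,cv2.RETR_CCOMP,cv2.CHAIN_APPROX_NONE)
    for i,c in enumerate(cs):
        a=cv2.contourArea(c)
        if a<60 or a>3000: continue
        P=onz(m,c[:,0],0.04); ce,r=circ(P); print(n,'ring',c[:,0].mean(0).round(),'hole' if h[0][i][3]>=0 else 'outer',ce.round(4),'d',(2*r).round(4))
    for P in (cv2.imread(f"pics/{n}0.png"),): pass
    # tin lids: bright grey rim
    mask=cv2.inRange(hsv,(0,0,120),(180,70,255)); cs,h=cv2.findContours(mask,cv2.RETR_CCOMP,cv2.CHAIN_APPROX_NONE)
    for i,c in enumerate(cs):
        a=cv2.contourArea(c)
        if a<60 or a>1500: continue
        for z in (0.085,):
            P=onz(m,c[:,0],z); ce,r=circ(P); print(n,'lid',c[:,0].mean(0).round(),a,'hole' if h[0][i][3]>=0 else 'outer',ce.round(4),'d',(2*r).round(4))
m=imaging.camera_model("top"); print('post',onz(m,[185,277],.078)); 
m=imaging.camera_model("scene"); print('post',onz(m,[420,334],.078))
a=cv2.imread("pics/top0.png")[220:330,130:250]; b=cv2.imread("pics/scene0.png")[305:390,370:470]
cv2.imwrite("pics/c1.png",np.hstack([cv2.resize(a,(400,367),interpolation=0),cv2.resize(b,(400,367),interpolation=0)]))
E
```

```text
top ring [295. 333.] outer [0.3624 0.0363] d 0.0384
top ring [295. 332.] hole [0.3627 0.0362] d 0.0249
top ring [371. 333.] outer [ 0.3643 -0.1348] d 0.0738
top ring [370. 333.] hole [ 0.3644 -0.134 ] d 0.0439
top ring [328. 301.] outer [ 0.4345 -0.0367] d 0.0543
top ring [328. 301.] hole [ 0.4343 -0.0363] d 0.0342
top lid [312. 464.] 1408.0 outer [ 0.0854 -0.0055] d 0.1225
top lid [612. 439.] 546.5 outer [ 0.1501 -0.6399] d 0.0546
top lid [580. 439.] 547.0 outer [ 0.1504 -0.5739] d 0.0546
top lid [609. 409.] 542.5 outer [ 0.2116 -0.6401] d 0.0551
top lid [579. 409.] 543.5 outer [ 0.2118 -0.574 ] d 0.0552
top lid [607. 380.] 527.0 outer [ 0.273  -0.6403] d 0.0551
top lid [577. 379.] 538.5 outer [ 0.2731 -0.5741] d 0.0557
top lid [185. 276.] 62.0 outer [0.4828 0.2831] d 0.0199
top lid [416. 241.] 562.0 outer [ 0.5692 -0.2314] d 0.0605
top lid [415. 241.] 375.5 hole [ 0.5691 -0.2307] d 0.0496
top lid [346. 237.] 551.0 outer [ 0.5757 -0.0751] d 0.0601
top lid [346. 238.] 384.0 hole [ 0.5747 -0.0747] d 0.0502
top lid [262. 235.] 544.5 outer [0.5783 0.114 ] d 0.0598
top lid [262. 235.] 38
[... 3749 characters left out ...]
.2553] d 0.1028
scene lid [299. 151.] 84.5 hole [ 0.4207 -0.317 ] d 0.0341
scene lid [185. 141.] 920.5 hole [ 0.656  -0.5035] d 0.1065
scene lid [423. 128.] 76.0 hole [ 0.0914 -0.2236] d 0.0354
scene lid [259. 103.] 88.0 hole [ 0.4142 -0.5585] d 0.04
scene lid [383.  52.] 144.5 outer [-0.0396 -0.5919] d 0.0582
scene lid [371.  42.] 135.5 outer [-0.0395 -0.6621] d 0.0583
scene lid [404.  20.] 140.5 outer [-0.2144 -0.7179] d 0.0635
scene lid [422.  14.] 128.0 outer [-0.2901 -0.7174] d 0.0616
scene lid [391.  11.] 125.0 outer [-0.2143 -0.7941] d 0.0619
scene lid [409.   5.] 119.0 outer [-0.2905 -0.795 ] d 0.0617
post [[0.48073135 0.28353696 0.078     ]]
post [[0.48926003 0.28892317 0.078     ]]
```

View pics/c1.png

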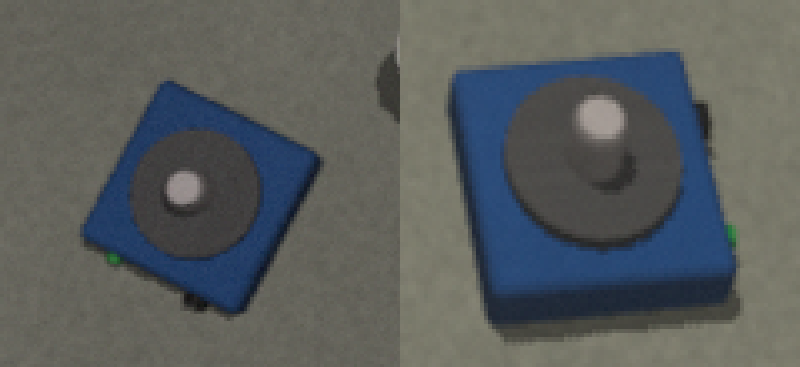

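```bash
cat >> h.py <<'E'
def totool(o,target):
    "scaled shift from current measured TCP to target"
    return R.from_quat(o['tool_rot']).inv().apply(np.array(target)-o['eef_pos'])/0.1
E
python3 - <<'E'
from h import *
from workcell import imaging,bot
m=imaging.camera_model("wrist");o=bot.get_obs()
T=R.from_quat(o['tool_rot'])
print('axes',T.as_matrix().round(3).T)
print('cam in tool',T.inv().apply(m['eye']-o['eef_pos']).round(4))
for uv in ([315,238],[315,100],[315,20],[315,290]): print(uv,(T.inv().apply(onz(m,uv,.078)-o['eef_pos'])).round(3), (T.inv().apply(onz(m,uv,0.)-o['eef_pos'])).round(3))
print(totool(o,[.482,.284,.2554]),totool(o,[.4345,-.0365,.2554]))
mt=imaging.camera_model("top");ms=imaging.camera_model("scene")
print(onz(mt,[185.2,276.4],.078),onz(ms,[420.5,332.3],.078),onz(mt,[188.5,278.4],.045), onz(ms,[370+(592-400)/4,305+160*85/367],.045))
E
```

```text
axes [[ 0.313  0.95  -0.002]
 [ 0.95  -0.313 -0.   ]
 [-0.001 -0.002 -1.   ]]
cam in tool [ 0.0003 -0.0737 -0.1175]
[315, 238] [[0.    0.016 0.178]] [[0.    0.04  0.256]]
[315, 100] [[ 0.    -0.097  0.178]] [[ 0.    -0.103  0.256]]
[315, 20] [[ 0.    -0.152  0.178]] [[ 0.    -0.173  0.256]]
[315, 290] [[0.    0.066 0.178]] [[0.001 0.103 0.256]]
[-7.87945525e-01  3.68703523e+00  3.36859019e-03] [-3.98031587  4.24056435  0.00857195]
[[0.48208064 0.28316566 0.078     ]] [[0.48599748 0.28628052 0.078     ]] [[0.48086588 0.28313287 0.045     ]] [[0.48812044 0.28761103 0.045     ]]
```

{"api": "carry_out", "payload": {
  "moves": [
    [-0.2, 0.5, 0, 0, 1],
    [-0.2, 0.92, 0, 0, 1]
  ]
}}

```text
clock: 0.35
eef_pos: [0.237, 0.4256, 0.2559]
tool_rot: [0.809, 0.588, -0.001, 0.0]
ft_force: [0.1, 0.1, 0.1]
grip_width: 0.0853
```

{"api": "carry_out", "payload": {
  "moves": [
    [-0.2, 0.5, 0, 0, 1],
    [-0.2, 0.92, 0, 0, 1]
  ]
}}

```text
clock: 0.55
eef_pos: [0.3194, 0.377, 0.2561]
tool_rot: [0.81, 0.586, -0.001, 0.0]
ft_force: [0.9, 1.1, -0.3]
grip_width: 0.0856
```

{"api": "carry_out", "payload": {
  "moves": [
    [-0.2, 0.5, 0, 0, 1],
    [-0.2, 0.92, 0, 0, 1]
  ]
}}

```text
clock: 0.75
eef_pos: [0.4008, 0.329, 0.2562]
tool_rot: [0.811, 0.586, -0.001, 0.0]
ft_force: [0.4, 1.8, -0.1]
grip_width: 0.0853
```

{"api": "carry_out", "payload": {
  "moves": [
    [-0.2, 0.5, 0, 0, 1],
    [-0.2, 0.92, 0, 0, 1],
    [-0.2, 0.92, 0, 0, 1],
    [-0.2, 0.92, 0, 0, 1],
    [-0.2, 0.92, 0, 0, 1]
  ]
}}

```text
clock: 1.25
eef_pos: [0.4801, 0.2837, 0.2559]
tool_rot: [0.81, 0.586, -0.001, -0.0]
ft_force: [-0.2, -1.0, -0.5]
grip_width: 0.0853
```

```bash
python3 - <<'E'
from h import *
from workcell import imaging,bot
o=bot.get_obs(); m=imaging.camera_model("wrist"); np.save("m1.npy",m,allow_pickle=True)
im=imaging.camera("wrist")[:,:,::-1]; cv2.imwrite("pics/w1.png",im)
print(o['clock'],o['eef_pos'],o['joint_pos'],o['joint_vel'].round(3))
E
```

```text
1.25 [0.48010655 0.28374985 0.25593637] [5.33599384e-01 3.57256565e-01 1.64784767e-01 1.37970393e+00
 3.74077763e-04 8.51671269e-01] [ 0.019 -0.013 -0.004 -0.003 -0.001 -0.003]
```

View pics/w1.png

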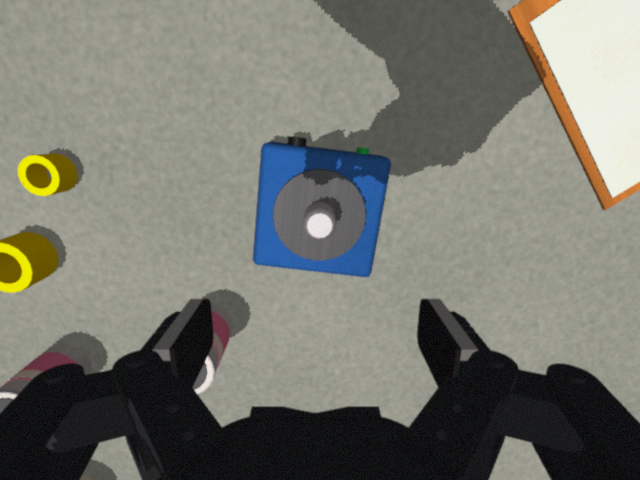

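The post top is at about (320,226) and the turntable centre at about (320,215). The spinner is clear of the fingers.

```bash
python3 - <<'E'
from h import *
m=np.load("m1.npy",allow_pickle=True).item(); im=cv2.imread("pics/w1.png")
g=im.min(2); mask=(g>150).astype(np.uint8); 
n,l,s,c=cv2.connectedComponentsWithStats(mask)
k=l[226,320]; print(s[k],c[k]); cs,_=cv2.findContours((l==k).astype(np.uint8),0,1)
for z in(.078,.072): print('post',circ(onz(m,cs[0][:,0],z)), onz(m,c[k],z))
# turntable: dark gray not blue
h=cv2.cvtColor(im,cv2.COLOR_BGR2HSV); b=((h[:,:,0]>95)&(h[:,:,0]<125)&(h[:,:,1]>130)).astype(np.uint8)
b[:130]=0; b[285:]=0
cs,hh=cv2.findContours(b,cv2.RETR_EXTERNAL,1); cc=max(cs,key=cv2.contourArea)
full=np.zeros_like(b); cv2.drawContours(full,[cv2.convexHull(cc)],-1,1,-1)
t=((full==1)&(b==0)).astype(np.uint8); t=cv2.morphologyEx(t,cv2.MORPH_OPEN,np.ones((7,7)))
cs,_=cv2.findContours(t,0,1); cc=max(cs,key=cv2.contourArea); hull=cv2.convexHull(cc)[:,0]
e=cv2.fitEllipse(cc); print('tt ell',e)
P=onz(m,cc[:,0],.045); ce,r=circ(P)
for _ in range(5):
    d=np.abs(np.linalg.norm(P[:,:2]-ce,axis=1)-r); ce,r=circ(P[d<.003]); 
print('turntable',ce,2*r,(d<.003).mean())
for uv in ([39,175],): print('small ring',onz(m,uv,.04))
E
```

```text
[307 213  26  25 518] [319.15057915 225.20849421]
post (array([0.4857953, 0.2860167]), np.float64(0.010959299007198829)) [[0.48569547 0.28604198 0.078     ]]
post (array([0.48732686, 0.28558773]), np.float64(0.011181840531388706)) [[0.48722501 0.28561352 0.072     ]]
tt ell ((318.9122009277344, 214.43386840820312), (90.71236419677734, 92.48799133300781), 80.14474487304688)
turntable [0.48550933 0.28622128] 0.08892841410064742 1.0
small ring [[0.36651517 0.0476767  0.04      ]]
```

{"api": "carry_out", "payload": {
  "moves": [
    [-0.45, 0.07, 0, 0, 1],
    [-0.8, 0.14, 0, 0, 1]
  ]
}}

```text
clock: 1.5
eef_pos: [0.4675, 0.2035, 0.2561]
tool_rot: [0.809, 0.588, -0.0, 0.0]
ft_force: [1.6, 0.1, 1.5]
grip_width: 0.0855
```

{"api": "carry_out", "payload": {
  "moves": [
    [-0.45, 0.07, 0, 0, 1],
    [-0.8, 0.14, 0, 0, 1]
  ]
}}

```text
clock: 1.7
eef_pos: [0.4557, 0.1222, 0.2566]
tool_rot: [0.81, 0.587, -0.0, 0.0]
ft_force: [-0.1, -0.3, -0.3]
grip_width: 0.0854
```

{"api": "carry_out", "payload": {
  "moves": [
    [-0.45, 0.07, 0, 0, 1],
    [-0.8, 0.14, 0, 0, 1]
  ]
}}

```text
clock: 1.9
eef_pos: [0.4441, 0.0419, 0.2568]
tool_rot: [0.81, 0.587, 0.0, 0.0]
ft_force: [-0.3, 0.4, -0.7]
grip_width: 0.0851
```

{"api": "carry_out", "payload": {
  "moves": [
    [-0.45, 0.07, 0, 0, 1],
    [-0.8, 0.14, 0.0, 0, 1],
    [-0.8, 0.14, 0.0, 0, 1],
    [-0.8, 0.14, 0, 0, 1],
    [-0.8, 0.14, 0, 0, 1]
  ]
}}

```text
clock: 2.4
eef_pos: [0.4339, -0.0366, 0.2565]
tool_rot: [0.81, 0.587, 0.0, -0.0]
ft_force: [0.1, 0.1, 0.2]
grip_width: 0.0855
```

```bash
python3 - <<'E'
from h import *
from workcell import imaging,bot
o=bot.get_obs(); m=imaging.camera_model("wrist"); np.save("m2.npy",m,allow_pickle=True)
im=imaging.camera("wrist")[:,:,::-1].copy(); cv2.imwrite("pics/w2.png",im)
print(o['clock'],o['eef_pos'],o['joint_pos'].round(3),o['joint_vel'].round(3))
hsv=cv2.cvtColor(im,cv2.COLOR_BGR2HSV)
for lo in (60,150,200):
  mask=cv2.inRange(hsv,(22,120,lo),(38,255,255))
  cs,h=cv2.findContours(mask,cv2.RETR_CCOMP,cv2.CHAIN_APPROX_NONE)
  for i,c in enumerate(cs):
    a=cv2.contourArea(c)
    if a<200: continue
    P=onz(m,c[:,0],0.04); ce,r=circ(P); print(lo,'ring',c[:,0].mean(0).round(),'hole' if h[0][i][3]>=0 else 'outer',ce.round(4),'d',(2*r).round(4))
E
```

```text
2.4 [ 0.43386931 -0.03660341  0.2564941 ] [-0.084  0.112 -0.152  1.306  0.     0.232] [ 0.011  0.008  0.006  0.    -0.001 -0.004]
60 ring [316. 210.] outer [ 0.4353 -0.0355] d 0.0566
60 ring [316. 208.] hole [ 0.4329 -0.0346] d 0.0276
60 ring [194. 173.] outer [ 0.367  -0.1335] d 0.0811
60 ring [199. 173.] hole [ 0.3667 -0.1285] d 0.0327
60 ring [366. 114.] outer [0.3648 0.0352] d 0.0388
60 ring [365. 114.] hole [0.3648 0.0339] d 0.0209
150 ring [316. 212.] outer [ 0.437 -0.036] d 0.0547
150 ring [316. 213.] hole [ 0.4371 -0.0363] d 0.0336
150 ring [190. 176.] outer [ 0.3669 -0.1384] d 0.0756
150 ring [190. 176.] hole [ 0.367  -0.1386] d 0.047
150 ring [367. 114.] outer [0.3647 0.0352] d 0.0387
150 ring [367. 115.] hole [0.3656 0.0351] d 0.0225
200 ring [316. 212.] outer [ 0.4373 -0.0362] d 0.0542
200 ring [316. 213.] hole [ 0.4374 -0.0363] d 0.0346
200 ring [189. 176.] outer [ 0.3669 -0.1388] d 0.0751
200 ring [189. 177.] hole [ 0.367  -0.1389] d 0.0479
200 ring [367. 113.] outer [0.3645 0.0355] d 0.0371
200 ring [368. 114.] hole [0.3654 0.0361] d 0.0247
```

View pics/w2.png

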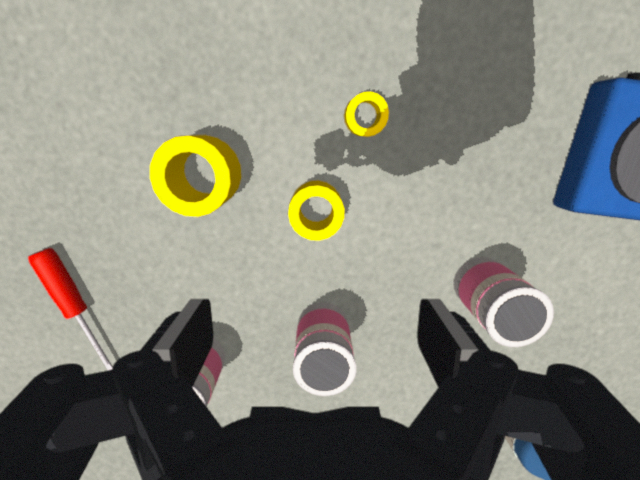

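The middle ring, measured here at 56 mm outside and 34 mm bore, is centred at (316,212), which gives (0.437,-0.036). I'll descend to grasp it.

{"api": "carry_out", "payload": {
  "moves": [
    [0.01, 0.03, 0.5, 0, 1],
    [0.01, 0.03, 0.9, 0, 1]
  ]
}}

```text
clock: 2.65
eef_pos: [0.4384, -0.0365, 0.1658]
tool_rot: [0.809, 0.587, 0.001, 0.001]
ft_force: [0.2, 0.1, -0.2]
grip_width: 0.0856
```

{"api": "carry_out", "payload": {
  "moves": [
    [0, 0, 0.5, 0, 1],
    [0, 0, 0.9, 0, 1],
    [0, 0, 0.9, 0, 1],
    [0, 0, 0.9, 0, 1]
  ]
}}

```text
clock: 3.05
eef_pos: [0.4371, -0.0369, 0.0765]
tool_rot: [0.81, 0.587, -0.001, -0.001]
ft_force: [0.8, 0.1, -0.4]
grip_width: 0.0857
```

{"api": "carry_out", "payload": {
  "moves": [
    [0, 0, 0.2, 0, 1],
    [0, 0, 0.4, 0, 1],
    [0, 0, 0.4, 0, 1],
    [0, 0, 0.4, 0, 1],
    [0, 0, 0.4, 0, 1]
  ]
}}

```text
clock: 3.55
eef_pos: [0.439, -0.0379, 0.0384]
tool_rot: [0.81, 0.586, 0.002, 0.001]
ft_force: [0.1, 0.3, -0.2]
grip_width: 0.0856
```

```bash
python3 - <<'E'
from h import *
from workcell import imaging,bot
o=bot.get_obs(); m=imaging.camera_model("wrist")
im=imaging.camera("wrist")[:,:,::-1].copy(); cv2.imwrite("pics/w3.png",im)
print(o['clock'],o['eef_pos'],totool(o,[.4372,-.0362,.036]))
E
```

```text
3.55 [ 0.43904166 -0.03793174  0.03835598] [ 0.01065732 -0.02300541  0.02347973]
```

View pics/w3.png

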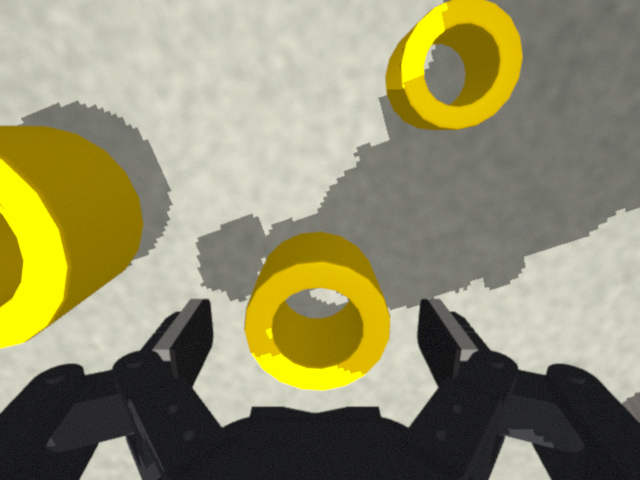

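The ring is centred between the pads at (317,325). I'll close on it.

{"api": "carry_out", "payload": {
  "moves": [
    [0, -0.02, 0.02, 0, 1],
    [0, -0.02, 0.02, 0, -1],
    [0, -0.02, 0.02, 0, -1],
    [0, -0.02, 0.02, 0, -1],
    [0, -0.02, 0.02, 0, -1],
    [0, -0.02, 0.02, 0, -1],
    [0, -0.02, 0.02, 0, -1],
    [0, -0.02, 0.02, 0, -1]
  ]
}}

```text
clock: 4.4
eef_pos: [0.4353, -0.0373, 0.0351]
tool_rot: [0.81, 0.586, 0.0, 0.0]
ft_force: [-1.8, 0.4, 7.9]
grip_width: 0.0551
```

```bash
python3 - <<'E'
from h import *
from workcell import imaging,bot
o=bot.get_obs()
im=imaging.camera("wrist")[:,:,::-1].copy(); cv2.imwrite("pics/w4.png",im)
print(o['clock'],o['eef_pos'],o['grip_width'],o['tool_rot'],o['ft_force'])
E
```

```text
4.4 [ 0.43528818 -0.03726413  0.03506302] 0.05506006108442906 [8.10362710e-01 5.85928534e-01 1.71910165e-04 4.18882862e-05] [-1.82272822  0.44395417  7.90554607]
```

View pics/w4.png

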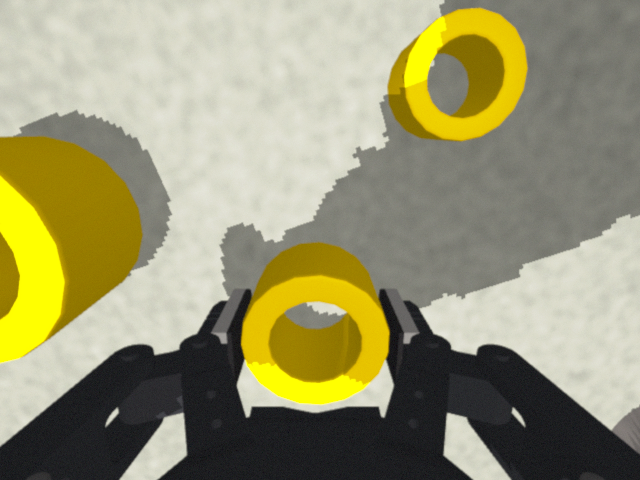

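Gripped at 55 mm, with light bench contact (8 N). I'll lift and carry it towards the post.

{"api": "carry_out", "payload": {
  "moves": [
    [0, 0, -0.4, 0, -1],
    [0, 0, -0.9, 0, -1],
    [0, 0, -0.9, 0, -1],
    [0, 0, -0.9, 0, -1],
    [0, 0, -0.9, 0, -1]
  ]
}}

```text
clock: 4.95
eef_pos: [0.4342, -0.0372, 0.1233]
tool_rot: [0.81, 0.586, -0.001, -0.001]
ft_force: [-0.4, -0.2, -0.8]
grip_width: 0.0551
```

```bash
python3 - <<'E'
from h import *
from workcell import imaging,bot
o=bot.get_obs(); m=imaging.camera_model("wrist"); np.save("m5.npy",m,allow_pickle=True)
im=imaging.camera("wrist")[:,:,::-1].copy(); cv2.imwrite("pics/w5.png",im)
print(o['clock'],o['eef_pos'],o['grip_width'],o['tool_rot'],o['ft_force'])
print(totool(o,[.4856,.2861,.135]))
hsv=cv2.cvtColor(im,cv2.COLOR_BGR2HSV); T=R.from_quat(o['tool_rot'])
mask=cv2.inRange(hsv,(22,120,60),(38,255,255))
cs,h=cv2.findContours(mask,cv2.RETR_CCOMP,cv2.CHAIN_APPROX_NONE)
for i,c in enumerate(cs):
    if cv2.contourArea(c)<400: continue
    P=onz(m,c[:,0],o['eef_pos'][2]+.005); P=T.inv().apply(P-o['eef_pos']); print(c[:,0].mean(0),h[0][i][3],circ(P))
E
```

```text
4.95 [ 0.43418818 -0.03724098  0.12329485] 0.05512991925647492 [ 8.10397977e-01  5.85878813e-01 -8.12453646e-04 -6.89344608e-04] [-0.44242886 -0.15844801 -0.8147279 ]
[ 3.23152897 -0.52568643 -0.1176091 ]
[314.73696145 325.87981859] -1 (array([ 0.00034606, -0.00395376]), np.float64(0.02994643969113232))
[314.97727273 314.26515152] 0 (array([ 0.00037388, -0.01078691]), np.float64(0.008059696635440306))
[119.38588235 198.31764706] -1 (array([-0.06291721, -0.05102895]), np.float64(0.024260235716791822))
[132.53658537 198.07317073] 2 (array([-0.05868834, -0.05278236]), np.float64(0.006660106909757964))
[399.31132075 102.55660377] -1 (array([ 0.02559798, -0.08164492]), np.float64(0.010812404081333169))
[395.33663366 104.02970297] 4 (array([ 0.02448025, -0.0812784 ]), np.float64(0.005141799893010345))
```

View pics/w5.png

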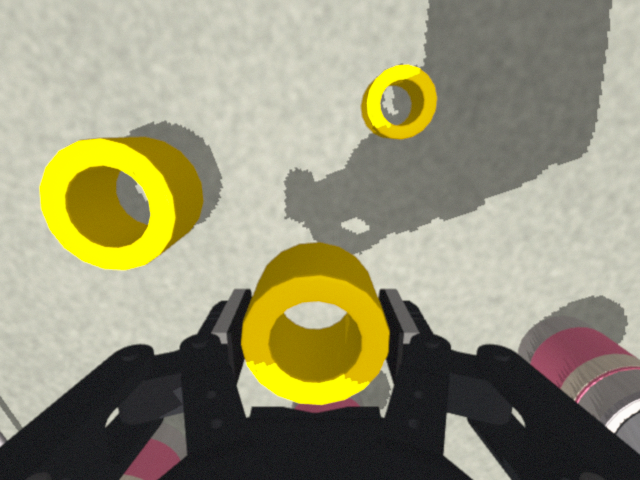

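The ring is held. Its top face spans about (243..389, 275..404) and the bore is centred near (315,341). I'll work out its offset in the tool frame.

```bash
python3 - <<'E'
from h import *
from workcell import bot
m=np.load("m5.npy",allow_pickle=True).item(); o=bot.get_obs(); T=R.from_quat(o['tool_rot'])
for zt in (-.006,-.004,-.002):
  for P in ([[243,338],[389,338],[316,404],[316,275]],[[269,340],[361,340],[315,382]]):
    Q=onz(m,P,o['eef_pos'][2]-zt); Q=T.inv().apply(Q-o['eef_pos']); print(zt,circ(Q))
E
```

```text
-0.006 (array([0.0008171 , 0.00117001]), np.float64(0.026905309948864208))
-0.006 (array([0.00045458, 0.00115275]), np.float64(0.016874312989730897))
-0.004 (array([0.00082541, 0.00250344]), np.float64(0.027385664022826148))
-0.004 (array([0.00045641, 0.00248587]), np.float64(0.0171755786137037))
-0.002 (array([0.00083372, 0.00383687]), np.float64(0.027866018096788042))
-0.002 (array([0.00045825, 0.00381899]), np.float64(0.0174768442376765))
```

{"api": "carry_out", "payload": {
  "moves": [
    [0.3, -0.05, -0.2, 0, -1],
    [0.8, -0.135, -0.22, 0, -1],
    [0.8, -0.135, -0.22, 0, -1]
  ]
}}

```text
clock: 5.3
eef_pos: [0.448, 0.0473, 0.1456]
tool_rot: [0.808, 0.589, 0.001, -0.001]
ft_force: [0.3, 0.2, -0.4]
grip_width: 0.0555
```

{"api": "carry_out", "payload": {
  "moves": [
    [0.4, -0.07, 0, 0, -1],
    [0.8, -0.135, 0, 0, -1]
  ]
}}

```text
clock: 5.5
eef_pos: [0.4586, 0.1232, 0.1446]
tool_rot: [0.811, 0.585, -0.002, -0.001]
ft_force: [0.9, -1.2, -0.2]
grip_width: 0.0552
```

{"api": "carry_out", "payload": {
  "moves": [
    [0.4, -0.07, 0, 0, -1],
    [0.8, -0.135, 0, 0, -1]
  ]
}}

```text
clock: 5.7
eef_pos: [0.471, 0.2039, 0.1443]
tool_rot: [0.81, 0.586, -0.002, -0.0]
ft_force: [1.0, -0.2, -0.7]
grip_width: 0.0553
```

{"api": "carry_out", "payload": {
  "moves": [
    [0.4, -0.07, 0, 0, -1],
    [0.82, -0.135, 0, 0, -1],
    [0.82, -0.135, 0, 0, -1],
    [0.82, -0.135, 0, 0, -1],
    [0.82, -0.135, 0, 0, -1]
  ]
}}

```text
clock: 6.2
eef_pos: [0.4839, 0.2838, 0.1448]
tool_rot: [0.811, 0.586, -0.002, 0.0]
ft_force: [-0.2, 0.1, -1.4]
grip_width: 0.0555
```

```bash
python3 - <<'E'
from h import *
from workcell import imaging,bot
o=bot.get_obs(); m=imaging.camera_model("wrist"); np.save("m6.npy",m,allow_pickle=True)
im=imaging.camera("wrist")[:,:,::-1].copy(); cv2.imwrite("pics/w6.png",im)
s=imaging.camera("scene")[:,:,::-1].copy(); t=imaging.camera("top")[:,:,::-1].copy()
cv2.imwrite("pics/s6.png",np.hstack([cv2.resize(s[250:400,350:500],(400,400)),cv2.resize(t[210:330,130:250],(400,400))]))
print(o['clock'],o['eef_pos'],o['grip_width'],o['tool_rot'],o['ft_force'])
print(totool(o,[.4837,.2860,.120]))
E
```

```text
6.2 [0.48389458 0.28384309 0.14477371] 0.055530996531572 [ 8.10602964e-01  5.85592943e-01 -1.93362177e-03  3.00761894e-05] [-0.1734746   0.10620389 -1.36939349]
[ 0.020651   -0.00807449  0.24769134]
```

View pics/w6.png

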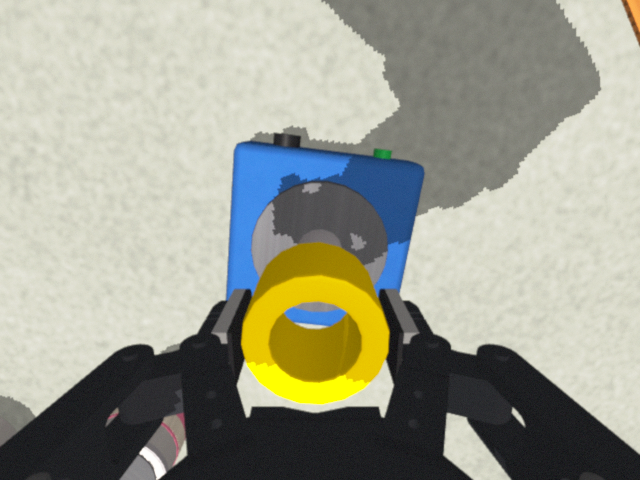

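View pics/s6.png

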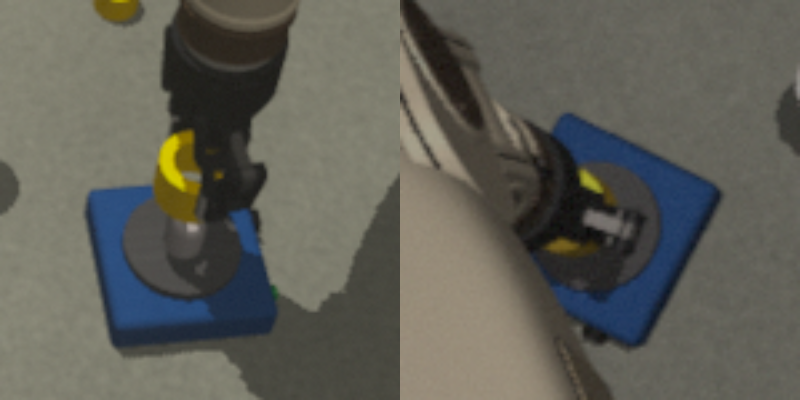

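The turntable is at (319,245) and the ring at (316,340). The required correction is +2 mm in tool x, matching the TCP reading. I'll correct that and lower.

{"api": "carry_out", "payload": {
  "moves": [
    [0.02, -0.01, 0.1, 0, -1],
    [0.022, -0.01, 0.2, 0, -1],
    [0.022, -0.01, 0.28, 0, -1],
    [0.022, -0.01, 0.28, 0, -1],
    [0.022, -0.01, 0.28, 0, -1],
    [0.022, -0.01, 0.28, 0, -1]
  ]
}}

```text
clock: 6.95
eef_pos: [0.4848, 0.2879, 0.1185]
tool_rot: [0.81, 0.586, 0.0, 0.0]
ft_force: [0.4, -0.1, -0.9]
grip_width: 0.0548
```

```bash
python3 - <<'E'
from h import *
from workcell import imaging,bot
o=bot.get_obs()
s=imaging.camera("scene")[:,:,::-1].copy();w=imaging.camera("wrist")[:,:,::-1]
cv2.imwrite("pics/s7.png",np.hstack([cv2.resize(s[250:400,350:500],(400,400)),cv2.resize(w,(400,400))]))
print(o['clock'],o['eef_pos'],o['grip_width'],o['tool_rot'],o['ft_force'])
print(totool(o,[.4837,.2860,.080]))
E
```

```text
6.95 [0.48484994 0.28794432 0.11852827] 0.054821381491979425 [8.10376507e-01 5.85909425e-01 2.48828643e-04 2.39760282e-05] [ 0.36783817 -0.14867151 -0.92326813]
[-0.02221223 -0.0049534   0.38527275]
```

View pics/s7.png

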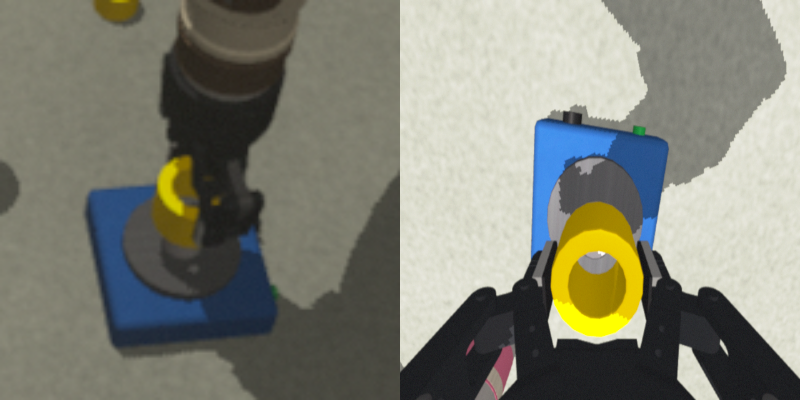

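```bash
python3 - <<'E'
from h import *
from workcell import imaging,bot
L=[]
for i in range(8):
    w=imaging.camera("wrist"); o=bot.get_obs(); L.append(o['eef_pos']); 
L=np.array(L); print(L.round(4)); o['eef_pos']=L.mean(0); o['tool_rot']=[.8104,.5859,0,0]; print(totool(o,[.4837,.2860,.080]))
w=w[:,:,::-1]; cv2.imwrite("pics/w8.png",cv2.resize(w[180:430,200:440],None,fx=2.4,fy=2.4))
E
```

```text
[[0.4849 0.288  0.1188]
 [0.4849 0.288  0.1187]
 [0.4848 0.2879 0.1186]
 [0.4848 0.2879 0.1186]
 [0.4847 0.2879 0.1185]
 [0.4847 0.2879 0.1185]
 [0.4847 0.2878 0.1184]
 [0.4847 0.2878 0.1184]]
[-0.0214568  -0.00403711  0.3856156 ]
```

View pics/w8.png

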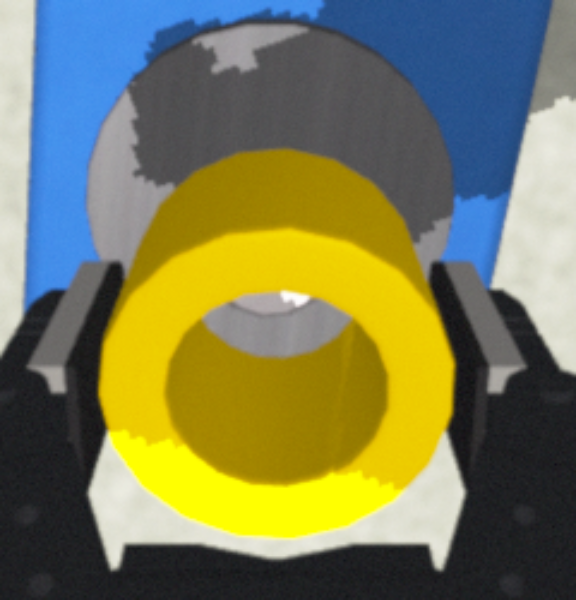

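The turntable centre is at x≈313 and the ring centre at 316, so I need about −2 mm in tool x, which agrees with the pose.

{"api": "carry_out", "payload": {
  "moves": [
    [-0.021, -0.004, 0, 0, -1],
    [-0.021, -0.004, 0, 0, -1],
    [-0.021, -0.004, 0, 0, -1],
    [-0.021, -0.004, 0, 0, -1]
  ]
}}

```text
clock: 7.85
eef_pos: [0.4836, 0.2859, 0.1183]
tool_rot: [0.81, 0.586, 0.0, 0.0]
ft_force: [0.9, -0.2, -1.7]
grip_width: 0.055
```

```bash
cat > chk.py <<'E'
from h import *
from workcell import imaging,bot
import sys
o=bot.get_obs();w=imaging.camera("wrist")[:,:,::-1]; cv2.imwrite(f"pics/{sys.argv[1]}.png",cv2.resize(w[180:430,200:440],None,fx=2.4,fy=2.4))
print(o['clock'],o['eef_pos'],o['ft_force'].round(2),o['grip_width'],totool(o,[.4837,.2860,.080]))
E
python3 chk.py w9
```

```text
7.85 [0.48362268 0.28593847 0.11832649] [ 0.91 -0.17 -1.67] 0.05495081678679625 [0.00080421 0.0005143  0.38326503]
```

View pics/w9.png

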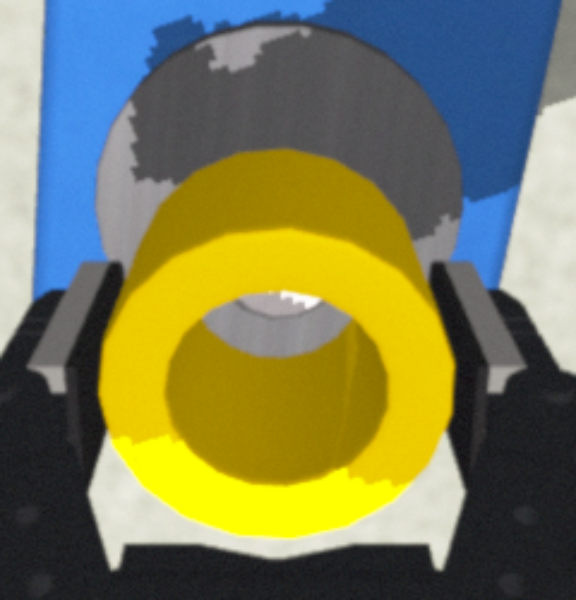

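The turntable and ring centres line up in x (279 vs 278). I'll lower in stages.

{"api": "carry_out", "payload": {
  "moves": [
    [0, 0, 0.04, 0, -1],
    [0, 0, 0.08, 0, -1],
    [0, 0, 0.12, 0, -1],
    [0, 0, 0.12, 0, -1],
    [0, 0, 0.12, 0, -1]
  ]
}}

```text
clock: 8.4
eef_pos: [0.4834, 0.2858, 0.106]
tool_rot: [0.81, 0.586, -0.0, -0.0]
ft_force: [0.1, -0.6, 0.4]
grip_width: 0.0552
```

```bash
python3 chk.py w10
```

```text
8.4 [0.48342062 0.2858387  0.10598745] [ 0.13 -0.6   0.36] 0.05516322302391936 [0.00253751 0.00225572 0.25987239]
```

{"api": "carry_out", "payload": {
  "moves": [
    [0, 0, 0.05, 0, -1],
    [0, 0, 0.1, 0, -1],
    [0, 0, 0.15, 0, -1],
    [0, 0, 0.2, 0, -1],
    [0, 0, 0.23, 0, -1],
    [0, 0, 0.23, 0, -1],
    [0, 0, 0.23, 0, -1]
  ]
}}

```text
clock: 9.15
eef_pos: [0.4836, 0.2859, 0.0832]
tool_rot: [0.81, 0.586, -0.0, 0.0]
ft_force: [-0.1, -1.2, -0.3]
grip_width: 0.055
```

```bash
python3 chk.py w11
```

```text
9.15 [0.4835975  0.28592844 0.08323053] [-0.14 -1.2  -0.32] 0.05496336754391302 [0.00100455 0.00075101 0.03230515]
```

View pics/w11.png

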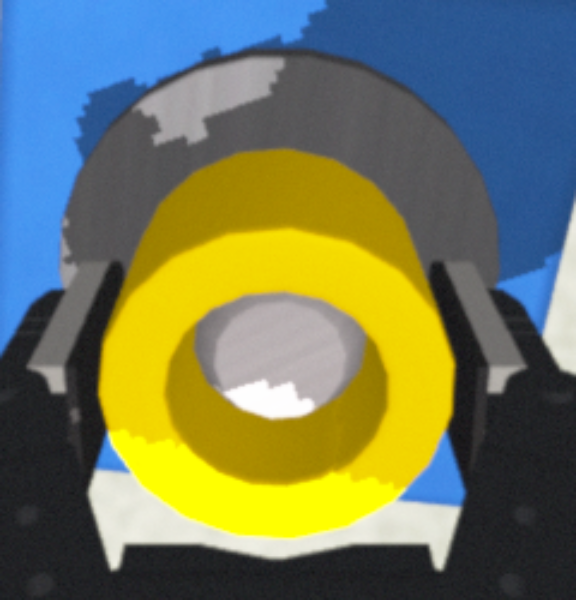

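The post is inside the bore. I'll go down the last bit gently.

{"api": "carry_out", "payload": {
  "moves": [
    [0, 0, 0.02, 0, -1],
    [0, 0, 0.035, 0, -1],
    [0, 0, 0.045, 0, -1],
    [0, 0, 0.045, 0, -1]
  ]
}}

```text
clock: 9.6
eef_pos: [0.4838, 0.286, 0.0801]
tool_rot: [0.81, 0.586, 0.001, 0.0]
ft_force: [-2.2, -0.7, 6.2]
grip_width: 0.0548
```

```bash
python3 chk.py w12
```

```text
9.6 [0.48377656 0.28604574 0.08012449] [-2.23 -0.71  6.25] 0.05480342160566006 [-0.00067538 -0.0005846   0.00124387]
```

Contact is 6 N at exactly the expected height. I'll release and rise.

{"api": "carry_out", "payload": {
  "moves": [
    [0, 0, 0, 0, 1],
    [0, 0, 0, 0, 1],
    [0, 0, 0, 0, 1],
    [0, 0, 0, 0, 1],
    [0, 0, 0, 0, 1],
    [0, 0, 0, 0, 1]
  ]
}}

```text
clock: 10.25
eef_pos: [0.4836, 0.2859, 0.0787]
tool_rot: [0.81, 0.586, -0.0, -0.0]
ft_force: [0.2, -0.8, -0.7]
grip_width: 0.0855
```

{"api": "carry_out", "payload": {
  "moves": [
    [0, 0, -0.3, 0, 1],
    [0, 0, -0.8, 0, 1],
    [0, 0, -1, 0, 1],
    [0, 0, -1, 0, 1],
    [0, 0, -1, 0, 1]
  ]
}}

```text
clock: 10.75
eef_pos: [0.4836, 0.2859, 0.1789]
tool_rot: [0.81, 0.586, 0.0, 0.0]
ft_force: [-0.1, -0.6, -0.5]
grip_width: 0.0855
```

```bash
python3 - <<'E'
from h import *
from workcell import imaging,bot
o=bot.get_obs(); m=imaging.camera_model("wrist")
im=imaging.camera("wrist")[:,:,::-1].copy(); cv2.imwrite("pics/w13.png",im)
print(o['clock'],o['eef_pos'],o['tool_rot'],o['ft_force'])
hsv=cv2.cvtColor(im,cv2.COLOR_BGR2HSV)
mask=cv2.inRange(hsv,(22,120,150),(38,255,255))
cs,h=cv2.findContours(mask,cv2.RETR_CCOMP,cv2.CHAIN_APPROX_NONE)
for i,c in enumerate(cs):
    if cv2.contourArea(c)<400: continue
    for z in(.085,.095,.112): print(z,c[:,0].mean(0),h[0][i][3],circ(onz(m,c[:,0],z)))
E
```

```text
10.75 [0.48364936 0.28594819 0.17892862] [8.10388493e-01 5.85892781e-01 3.69349962e-04 4.44666605e-05] [-0.10924616 -0.57325735 -0.47587153]
0.085 [315.10504202 252.46218487] -1 (array([0.48519368, 0.28609586]), np.float64(0.027244669175630117))
0.095 [315.10504202 252.46218487] -1 (array([0.48180855, 0.2871949 ]), np.float64(0.025955552088536667))
0.112 [315.10504202 252.46218487] -1 (array([0.47605383, 0.28906327]), np.float64(0.0237640530404737))
0.085 [315.18791946 253.11409396] 0 (array([0.48493573, 0.28575605]), np.float64(0.016645580285164056))
0.095 [315.18791946 253.11409396] 0 (array([0.48156281, 0.28687118]), np.float64(0.015857972924918966))
0.112 [315.18791946 253.11409396] 0 (array([0.47582883, 0.28876688]), np.float64(0.014519040412501207))
```

View pics/w13.png

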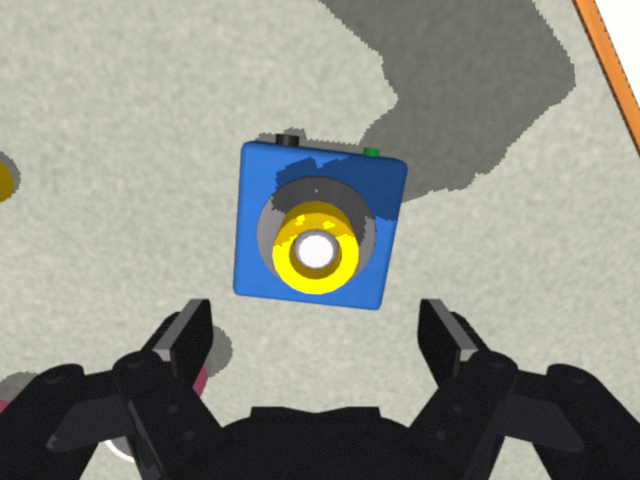

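The ring is home: centred at (315,252), its rim size fits a top at z=0.085, and the post shows inside. Next is tin a.

{"api": "carry_out", "payload": {
  "moves": [
    [-0.33, 0.36, -0.2, 0, 1],
    [-0.67, 0.72, -0.4, 0, 1]
  ]
}}

```text
clock: 11.0
eef_pos: [0.5268, 0.2045, 0.214]
tool_rot: [0.809, 0.587, -0.003, -0.001]
ft_force: [1.6, 0.2, 0.2]
grip_width: 0.0854
```

{"api": "carry_out", "payload": {
  "moves": [
    [-0.33, 0.36, 0, 0, 1],
    [-0.67, 0.72, 0, 0, 1],
    [-0.67, 0.72, 0, 0, 1],
    [-0.67, 0.72, 0, 0, 1],
    [-0.67, 0.72, 0, 0, 1]
  ]
}}

```text
clock: 11.5
eef_pos: [0.5745, 0.119, 0.215]
tool_rot: [0.81, 0.586, -0.001, -0.001]
ft_force: [0.0, -0.3, 0.9]
grip_width: 0.0854
```

```bash
cat > tin.py <<'E'
from h import *
from workcell import imaging,bot
import sys
o=bot.get_obs(); m=imaging.camera_model("wrist")
im=imaging.camera("wrist")[:,:,::-1].copy(); cv2.imwrite(f"pics/{sys.argv[1]}.png",im)
print(o['clock'],o['eef_pos'],o['ft_force'].round(2))
mask=(im.min(2)>200).astype(np.uint8)
cs,h=cv2.findContours(mask,cv2.RETR_CCOMP,cv2.CHAIN_APPROX_NONE)
for i,c in enumerate(cs):
    if cv2.contourArea(c)<800: continue
    ce,r=circ(onz(m,c[:,0],.085)); print(c[:,0].mean(0),'hole' if h[0][i][3]>=0 else 'outer',ce.round(4),(2*r).round(4),totool(o,[*ce,.06]).round(3))
E
python3 tin.py w14
```

```text
11.5 [0.57454255 0.11904437 0.21495141] [ 0.04 -0.27  0.86]
[ 83.66507177 311.784689  ] outer [ 0.5777 -0.0735] 0.0607 [-1.817  0.636  1.55 ]
[ 83.4502924  312.47368421] hole [ 0.5778 -0.0741] 0.0496 [-1.822  0.64   1.55 ]
[312.37647059 251.14411765] outer [0.5807 0.115 ] 0.0557 [-0.017  0.076  1.549]
```

View pics/w14.png

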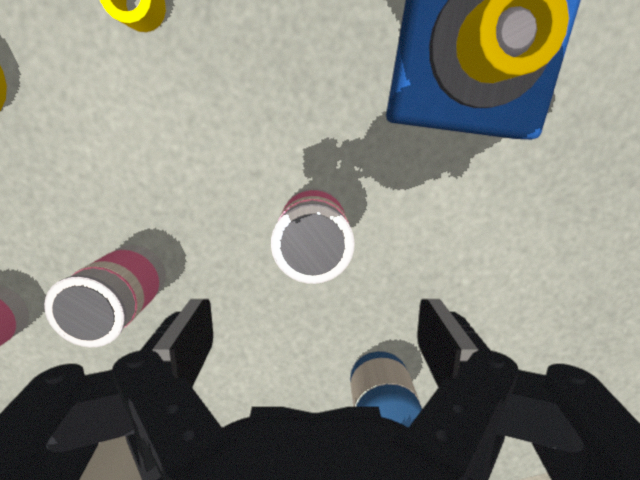

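Tin a's lid is at about (312,245), giving (0.580,0.115). Its neighbour tin b is at (0.578,-0.074). I'll descend on a.

{"api": "carry_out", "payload": {
  "moves": [
    [-0.02, 0.07, 0.4, 0, 1],
    [-0.02, 0.07, 0.8, 0, 1],
    [-0.02, 0.07, 0.8, 0, 1],
    [-0.02, 0.07, 0.8, 0, 1]
  ]
}}

```text
clock: 11.95
eef_pos: [0.5806, 0.1157, 0.1363]
tool_rot: [0.81, 0.587, -0.001, -0.001]
ft_force: [0.1, 0.2, 0.4]
grip_width: 0.0853
```

```bash
python3 tin.py w15
```

```text
11.95 [0.58055087 0.11565221 0.13628472] [0.15 0.2  0.45]
[308.69366197 308.83802817] outer [0.5828 0.1142] 0.0524 [-0.006  0.028  0.763]
```

View pics/w15.png

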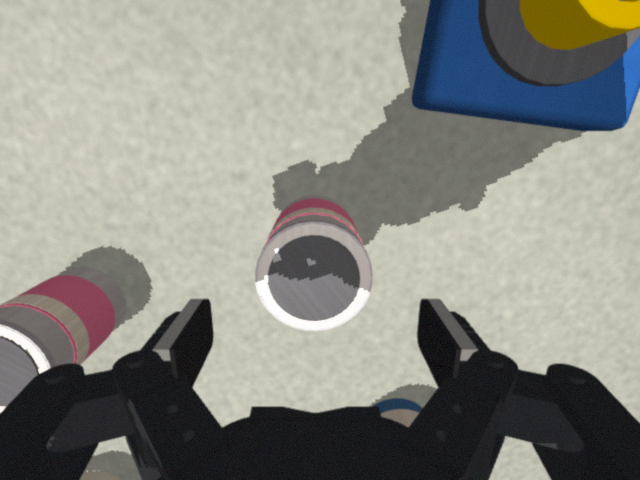

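The lid spans x 256..372 and y 222..330, so it is centred under the tool to about 1 mm. Going down and closing.

{"api": "carry_out", "payload": {
  "moves": [
    [0, 0, 0.35, 0, 1],
    [0, 0, 0.74, 0, 1],
    [0, 0, 0.74, 0, 1],
    [0, 0, 0.74, 0, 1],
    [0, 0, 0.74, 0, -1],
    [0, 0, 0.74, 0, -1],
    [0, 0, 0.74, 0, -1],
    [0, 0, 0.74, 0, -1],
    [0, 0, 0.74, 0, -1],
    [0, 0, 0.74, 0, -1],
    [0, 0, 0.74, 0, -1]
  ]
}}

```text
clock: 13.1
eef_pos: [0.5839, 0.1149, 0.0658]
tool_rot: [0.81, 0.586, 0.003, 0.001]
ft_force: [0.1, -0.1, 6.3]
grip_width: 0.0588
```

{"api": "carry_out", "payload": {
  "moves": [
    [0, 0, -0.15, 0, -1],
    [0, 0, -0.3, 0, -1],
    [0, 0, -0.4, 0, -1],
    [0, 0, -0.4, 0, -1],
    [0, 0, -0.4, 0, -1],
    [0, 0, -0.4, 0, -1],
    [0, 0, -0.4, 0, -1]
  ]
}}

```text
clock: 13.8
eef_pos: [0.581, 0.1144, 0.1015]
tool_rot: [0.81, 0.586, -0.001, -0.0]
ft_force: [0.6, 0.3, -2.7]
grip_width: 0.0589
```

```bash
cat > weigh.py <<'E'
from h import *
from workcell import imaging,bot
import sys
F=[]
for i in range(12):
    im=imaging.camera("wrist"); o=bot.get_obs(); F.append(np.r_[o['ft_force'],o['tau'][1:4]])
F=np.array(F); print(o['clock'],'mean',F.mean(0).round(2),'sd',F.std(0).round(2),o['eef_pos'],o['grip_width'],o['joint_pos'].round(3))
cv2.imwrite(f"pics/{sys.argv[1]}.png",im[:,:,::-1])
E
python3 weigh.py w16
```

```text
14.4 mean [ 1.000e-01  1.600e-01 -1.940e+00 -4.925e+01  2.351e+01  2.000e-02] sd [0.52 0.38 0.39 0.05 0.02 0.  ] [0.58165524 0.11449859 0.10252589] 0.05872053522800337 [0.194 0.526 0.014 1.058 0.    0.513]
```

View pics/w16.png

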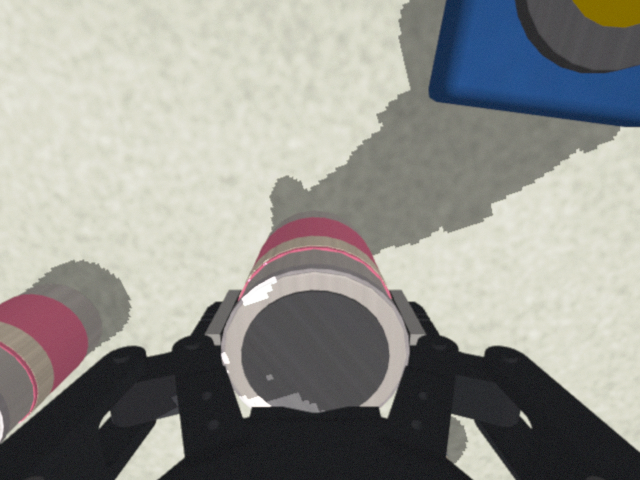

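Tin a lifts at about 1.9 N (≈0.2 kg), which is light. I'll put it back.

{"api": "carry_out", "payload": {
  "moves": [
    [0, 0, 0.15, 0, -1],
    [0, 0, 0.28, 0, -1],
    [0, 0, 0.33, 0, -1],
    [0, 0, 0.36, 0, -1],
    [0, 0, 0.37, 0, -1],
    [0, 0, 0.37, 0, -1],
    [0, 0, 0.37, 0, -1]
  ]
}}

```text
clock: 15.1
eef_pos: [0.582, 0.1146, 0.0659]
tool_rot: [0.81, 0.586, 0.0, 0.0]
ft_force: [-0.8, -0.0, 0.5]
grip_width: 0.059
```

{"api": "carry_out", "payload": {
  "moves": [
    [0, 0, 0, 0, -0.3],
    [0, 0, 0, 0, 1],
    [0, 0, 0, 0, 1],
    [0, 0, 0, 0, 1],
    [0, 0, 0, 0, 1],
    [0, 0, 0, 0, 1]
  ]
}}

```text
clock: 15.7
eef_pos: [0.5817, 0.1145, 0.0655]
tool_rot: [0.81, 0.586, 0.0, 0.0]
ft_force: [0.3, -0.2, 0.4]
grip_width: 0.0854
```

{"api": "carry_out", "payload": {
  "moves": [
    [0, 0, -0.3, 0, 1],
    [0, 0, -0.7, 0, 1],
    [0, 0, -0.8, 0, 1],
    [0, 0, -0.8, 0, 1],
    [0, 0, -0.8, 0, 1]
  ]
}}

```text
clock: 16.2
eef_pos: [0.5811, 0.1144, 0.1447]
tool_rot: [0.81, 0.586, -0.0, -0.0]
ft_force: [-0.6, 0.7, -0.7]
grip_width: 0.0855
```

```bash
python3 weigh.py w17;python3 - <<'E'
from h import *
from workcell import bot
o=bot.get_obs(); print(totool(o,[.578,-.0735,.145]))
E
```

```text
16.8 mean [-6.000e-02 -6.000e-02 -4.000e-02 -4.759e+01  2.392e+01  1.000e-02] sd [0.71 0.47 0.43 0.37 0.22 0.01] [0.58160329 0.11450072 0.14537512] 0.08571606432149503 [0.194 0.489 0.072 1.155 0.    0.513]
[-1.79654945  0.55509924  0.00380554]
```

View pics/w17.png

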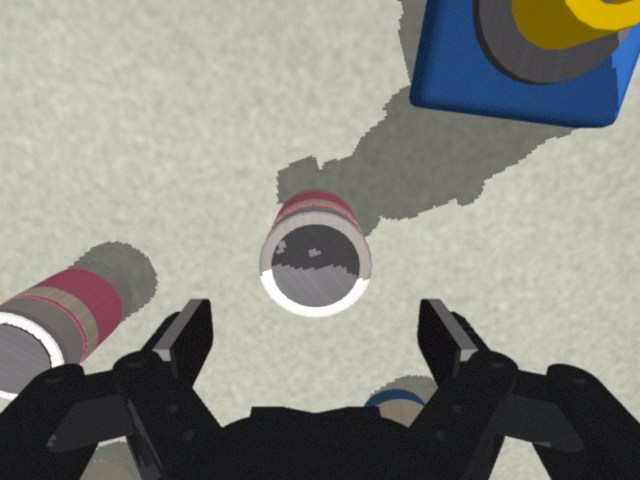

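Tin a stands upright at (315,263), and the empty-hand baseline reads about 0 N. On to tin b.

{"api": "carry_out", "payload": {
  "moves": [
    [-0.4, 0.14, -0.1, 0, 1],
    [-0.9, 0.28, -0.1, 0, 1]
  ]
}}

```text
clock: 17.0
eef_pos: [0.5814, 0.0231, 0.1567]
tool_rot: [0.809, 0.588, 0.001, 0.001]
ft_force: [1.0, -0.4, -0.3]
grip_width: 0.0852
```

{"api": "carry_out", "payload": {
  "moves": [
    [-0.4, 0.14, 0, 0, 1],
    [-0.9, 0.275, 0.1, 0, 1],
    [-0.9, 0.275, 0.1, 0, 1],
    [-0.9, 0.275, 0.1, 0, 1],
    [-0.9, 0.275, 0.1, 0, 1]
  ]
}}

```text
clock: 17.5
eef_pos: [0.5781, -0.0713, 0.1457]
tool_rot: [0.81, 0.586, 0.0, -0.0]
ft_force: [0.3, -0.5, 0.6]
grip_width: 0.0855
```

```bash
python3 tin.py w18
```

```text
17.5 [ 0.57812247 -0.07130226  0.14565038] [ 0.33 -0.54  0.58]
[ 49.74413146 330.66197183] outer [ 0.5711 -0.2297] 0.0557 [-1.527  0.429  0.856]
[309.20212766 300.23758865] outer [ 0.5796 -0.0744] 0.0533 [-0.026  0.024  0.856]
```

View pics/w18.png

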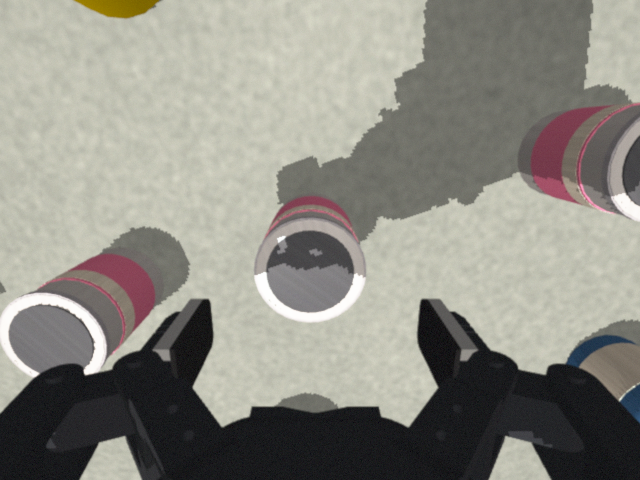

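Tin b's lid is at about (310,270), roughly 2 mm off along the jaws. I'll descend and grip.

{"api": "carry_out", "payload": {
  "moves": [
    [-0.023, 0, 0.35, 0, 1],
    [-0.023, 0, 0.82, 0, 1],
    [-0.023, 0, 0.82, 0, 1],
    [-0.023, 0, 0.82, 0, 1],
    [-0.023, 0, 0.82, 0, -1],
    [-0.023, 0, 0.82, 0, -1],
    [-0.023, 0, 0.82, 0, -1],
    [-0.023, 0, 0.82, 0, -1],
    [-0.023, 0, 0.82, 0, -1],
    [-0.023, 0, 0.82, 0, -1],
    [-0.023, 0, 0.82, 0, -1]
  ]
}}

```text
clock: 18.65
eef_pos: [0.5795, -0.0743, 0.0666]
tool_rot: [0.81, 0.586, 0.002, 0.002]
ft_force: [0.3, 0.1, 5.9]
grip_width: 0.059
```

{"api": "carry_out", "payload": {
  "moves": [
    [0, 0, -0.15, 0, -1],
    [0, 0, -0.3, 0, -1],
    [0, 0, -0.4, 0, -1],
    [0, 0, -0.4, 0, -1],
    [0, 0, -0.4, 0, -1],
    [0, 0, -0.4, 0, -1],
    [0, 0, -0.4, 0, -1]
  ]
}}

```text
clock: 19.35
eef_pos: [0.5766, -0.074, 0.1025]
tool_rot: [0.81, 0.586, -0.001, -0.001]
ft_force: [0.1, 0.9, -5.1]
grip_width: 0.0593
```

```bash
python3 weigh.py w19
```

```text
19.95 mean [ 6.000e-02 -7.000e-02 -4.970e+00 -4.969e+01  2.424e+01  2.000e-02] sd [0.58 0.56 0.6  0.04 0.02 0.01] [ 0.57730259 -0.07409422  0.10351351] 0.05869528552895347 [-0.128  0.506 -0.018  1.047 -0.     0.191]
```

View pics/w19.png

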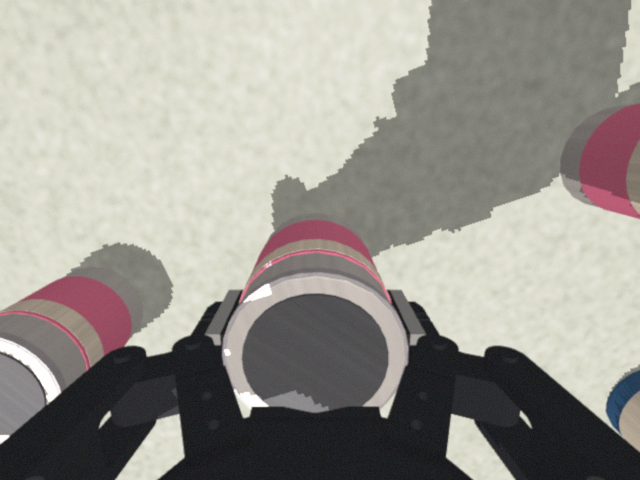

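Tin b weighs about 5.0 N (≈0.51 kg), inside the fullest range. The task asks to heft all three and there's plenty of time, so I'll set b down and check c too.

{"api": "carry_out", "payload": {
  "moves": [
    [0, 0, 0.15, 0, -1],
    [0, 0, 0.28, 0, -1],
    [0, 0, 0.33, 0, -1],
    [0, 0, 0.36, 0, -1],
    [0, 0, 0.37, 0, -1],
    [0, 0, 0.37, 0, -1],
    [0, 0, 0.37, 0, -1]
  ]
}}

```text
clock: 20.65
eef_pos: [0.5778, -0.0742, 0.0668]
tool_rot: [0.81, 0.586, 0.0, 0.0]
ft_force: [-0.1, -0.3, -5.3]
grip_width: 0.0591
```

Still hanging, so I'll lower slightly more.

{"api": "carry_out", "payload": {
  "moves": [
    [0, 0, 0.01, 0, -1],
    [0, 0, 0.01, 0, -1],
    [0, 0, 0.01, 0, -1]
  ]
}}

```text
clock: 20.95
eef_pos: [0.5778, -0.0742, 0.0666]
tool_rot: [0.81, 0.586, 0.001, 0.001]
ft_force: [-2.3, -0.1, 4.7]
grip_width: 0.059
```

Contact, now +4.7 N. Releasing.

{"api": "carry_out", "payload": {
  "moves": [
    [0, 0, 0, 0, -0.3],
    [0, 0, 0, 0, 1],
    [0, 0, 0, 0, 1],
    [0, 0, 0, 0, 1],
    [0, 0, 0, 0, 1],
    [0, 0, 0, 0, 1]
  ]
}}

```text
clock: 21.55
eef_pos: [0.5773, -0.0741, 0.0653]
tool_rot: [0.81, 0.586, -0.0, -0.0]
ft_force: [0.2, 0.0, 0.2]
grip_width: 0.0853
```

{"api": "carry_out", "payload": {
  "moves": [
    [0, 0, -0.3, 0, 1],
    [0, 0, -0.7, 0, 1],
    [0, 0, -0.8, 0, 1],
    [0, 0, -0.8, 0, 1],
    [0, 0, -0.8, 0, 1]
  ]
}}

```text
clock: 22.05
eef_pos: [0.5767, -0.074, 0.1446]
tool_rot: [0.81, 0.586, -0.0, -0.0]
ft_force: [-0.2, 0.3, -0.3]
grip_width: 0.0855
```

```bash
python3 tin.py w20;python3 - <<'E'
from h import *
from workcell import bot
o=bot.get_obs(); print(totool(o,[.572,-.231,.145]))
E
```

```text
22.05 [ 0.57671895 -0.07402151  0.14461917] [-0.16  0.32 -0.26]
[ 54.42105263 331.61722488] outer [ 0.5708 -0.2298] 0.0555 [-1.497  0.433  0.846]
[312.00729927 300.37956204] outer [ 0.5783 -0.0743] 0.0529 [0.003 0.016 0.846]
[-1.50458529  0.45240372 -0.01173186]
```

View pics/w20.png

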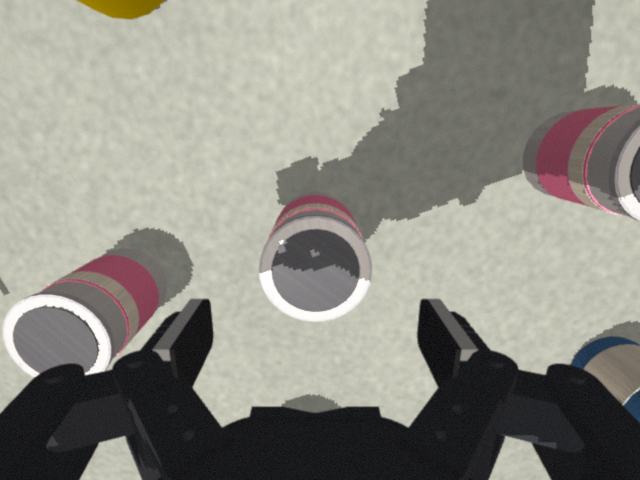

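Tin b stands at (315,268). Moving to tin c.

{"api": "carry_out", "payload": {
  "moves": [
    [-0.35, 0.1, -0.1, 0, 1],
    [-0.75, 0.225, -0.1, 0, 1]
  ]
}}

```text
clock: 22.3
eef_pos: [0.5748, -0.1515, 0.1545]
tool_rot: [0.809, 0.587, -0.001, -0.001]
ft_force: [1.0, -0.7, 0.0]
grip_width: 0.0855
```

{"api": "carry_out", "payload": {
  "moves": [
    [-0.35, 0.1, 0, 0, 1],
    [-0.75, 0.225, 0.1, 0, 1],
    [-0.75, 0.225, 0.1, 0, 1],
    [-0.75, 0.225, 0.1, 0, 1],
    [-0.75, 0.225, 0.1, 0, 1]
  ]
}}

```text
clock: 22.8
eef_pos: [0.5724, -0.2296, 0.1442]
tool_rot: [0.81, 0.586, -0.001, -0.001]
ft_force: [0.3, 0.2, 0.7]
grip_width: 0.0852
```

```bash
python3 tin.py w21
```

```text
22.8 [ 0.57236246 -0.22963538  0.14422026] [0.31 0.19 0.73]
[309.60357143 300.80714286] outer [ 0.5741 -0.231 ] 0.0524 [-0.008  0.023  0.842]
[599.92178771 235.32960894] outer [ 0.588  -0.0774] 0.0357 [ 1.494 -0.325  0.844]
```

View pics/w21.png

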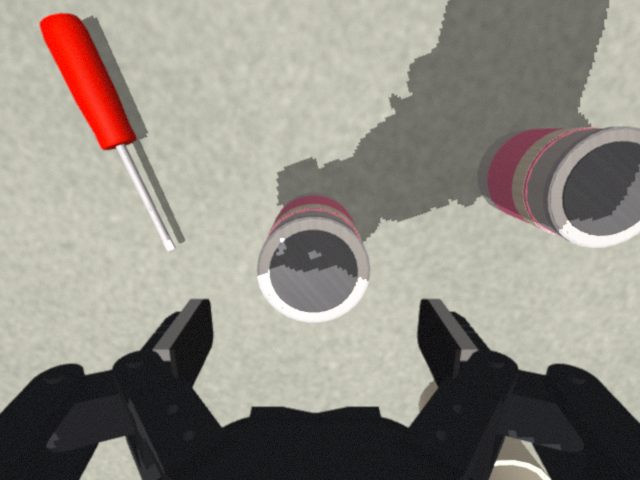

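Tin c's lid is at (314,268), centred. The screwdriver tip at (170,248) is about 0.11 m to the side, clear of the fingers.

{"api": "carry_out", "payload": {
  "moves": [
    [-0.005, 0, 0.35, 0, 1],
    [-0.005, 0, 0.81, 0, 1],
    [-0.005, 0, 0.81, 0, 1],
    [-0.005, 0, 0.81, 0, 1],
    [-0.005, 0, 0.81, 0, -1],
    [-0.005, 0, 0.81, 0, -1],
    [-0.005, 0, 0.81, 0, -1],
    [-0.005, 0, 0.81, 0, -1],
    [-0.005, 0, 0.81, 0, -1],
    [-0.005, 0, 0.81, 0, -1],
    [-0.005, 0, 0.81, 0, -1]
  ]
}}

```text
clock: 23.95
eef_pos: [0.575, -0.2316, 0.0677]
tool_rot: [0.81, 0.586, 0.002, 0.002]
ft_force: [1.0, 1.0, 6.6]
grip_width: 0.0587
```

{"api": "carry_out", "payload": {
  "moves": [
    [0, 0, -0.15, 0, -1],
    [0, 0, -0.3, 0, -1],
    [0, 0, -0.4, 0, -1],
    [0, 0, -0.4, 0, -1],
    [0, 0, -0.4, 0, -1],
    [0, 0, -0.4, 0, -1],
    [0, 0, -0.4, 0, -1]
  ]
}}

```text
clock: 24.65
eef_pos: [0.5722, -0.2309, 0.1035]
tool_rot: [0.81, 0.586, -0.001, -0.001]
ft_force: [-0.2, 0.2, -2.2]
grip_width: 0.0588
```

```bash
python3 weigh.py w22
```

```text
25.25 mean [ 1.500e-01 -1.900e-01 -1.770e+00 -5.135e+01  2.383e+01  1.000e-02] sd [0.5  0.38 0.53 0.05 0.02 0.  ] [ 0.57284854 -0.23109261  0.10453382] 0.05928090245701099 [-0.383  0.569  0.095  1.096 -0.    -0.065]
```

Tin c weighs about 1.8 N (0.18 kg), which is light, so b is the fullest. Setting c down.

{"api": "carry_out", "payload": {
  "moves": [
    [0, 0, 0.15, 0, -1],
    [0, 0, 0.28, 0, -1],
    [0, 0, 0.33, 0, -1],
    [0, 0, 0.36, 0, -1],
    [0, 0, 0.37, 0, -1],
    [0, 0, 0.37, 0, -1],
    [0, 0, 0.37, 0, -1]
  ]
}}

```text
clock: 25.95
eef_pos: [0.5733, -0.2313, 0.0678]
tool_rot: [0.81, 0.586, 0.0, 0.0]
ft_force: [1.1, -0.4, -1.9]
grip_width: 0.0594
```

```bash
python3 weigh.py w23
```

```text
26.55 mean [ -0.06  -0.25  -0.35 -50.89  22.18   0.16] sd [0.48 0.38 0.61 0.26 0.27 0.11] [ 0.57317947 -0.23124581  0.06774837] 0.058721017548888955 [-0.383  0.605  0.052  1.017 -0.    -0.065]
```

Touching down now. Release and go back to b.

{"api": "carry_out", "payload": {
  "moves": [
    [0, 0, 0.005, 0, -1],
    [0, 0, 0.005, 0, -0.3],
    [0, 0, 0, 0, 1],
    [0, 0, 0, 0, 1],
    [0, 0, 0, 0, 1],
    [0, 0, 0, 0, 1],
    [0, 0, 0, 0, 1]
  ]
}}

```text
clock: 27.25
eef_pos: [0.5727, -0.2311, 0.0673]
tool_rot: [0.81, 0.586, -0.0, -0.0]
ft_force: [-0.2, -1.3, 0.3]
grip_width: 0.0854
```

{"api": "carry_out", "payload": {
  "moves": [
    [0, 0, -0.3, 0, 1],
    [0, 0, -0.7, 0, 1],
    [0, 0, -0.85, 0, 1],
    [0, 0, -0.85, 0, 1]
  ]
}}

```text
clock: 27.65
eef_pos: [0.5748, -0.2319, 0.156]
tool_rot: [0.81, 0.586, 0.002, 0.003]
ft_force: [0.5, 0.7, 0.3]
grip_width: 0.0854
```

{"api": "carry_out", "payload": {
  "moves": [
    [0.35, -0.1, 0, 0, 1],
    [0.75, -0.225, 0, 0, 1]
  ]
}}

```text
clock: 27.85
eef_pos: [0.5741, -0.1532, 0.1508]
tool_rot: [0.811, 0.584, -0.001, -0.001]
ft_force: [0.3, 0.5, 0.6]
grip_width: 0.0853
```

{"api": "carry_out", "payload": {
  "moves": [
    [0.35, -0.1, 0, 0, 1],
    [0.75, -0.225, 0, 0, 1],
    [0.75, -0.225, 0, 0, 1],
    [0.75, -0.225, 0.06, 0, 1],
    [0.75, -0.225, 0.06, 0, 1]
  ]
}}

```text
clock: 28.35
eef_pos: [0.576, -0.0751, 0.1444]
tool_rot: [0.811, 0.586, -0.001, -0.001]
ft_force: [0.1, 0.2, 0.1]
grip_width: 0.0854
```

```bash
python3 tin.py w24
```

```text
28.35 [ 0.5759843  -0.07510552  0.14444305] [0.11 0.25 0.12]
[ 55.94638695 330.2004662 ] outer [ 0.5688 -0.2294] 0.0555 [-1.487  0.419  0.845]
[313.1024735  300.35689046] outer [ 0.5784 -0.0743] 0.0527 [0.016 0.023 0.844]
```

View pics/w24.png

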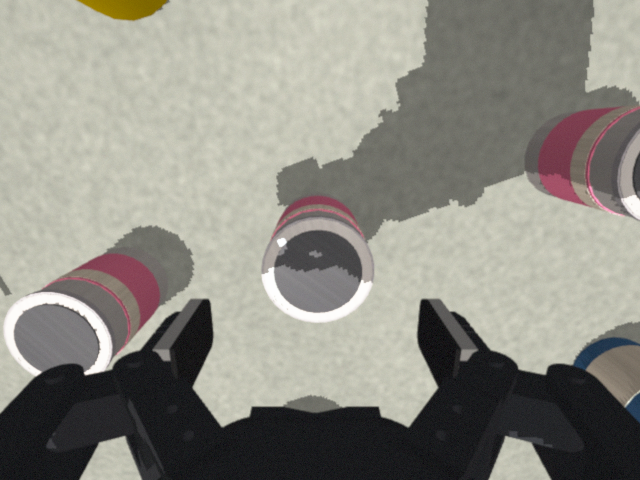

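Tin c (58,333) and tin b (318,269) are both upright. Gripping b again.

{"api": "carry_out", "payload": {
  "moves": [
    [0.015, 0, 0.35, 0, 1],
    [0.015, 0, 0.81, 0, 1],
    [0.015, 0, 0.81, 0, 1],
    [0.015, 0, 0.81, 0, 1],
    [0.015, 0, 0.81, 0, -1],
    [0.015, 0, 0.81, 0, -1],
    [0.015, 0, 0.81, 0, -1],
    [0.015, 0, 0.81, 0, -1],
    [0.015, 0, 0.81, 0, -1],
    [0.015, 0, 0.81, 0, -1],
    [0.015, 0, 0.81, 0, -1]
  ]
}}

```text
clock: 29.5
eef_pos: [0.5796, -0.0739, 0.0684]
tool_rot: [0.811, 0.586, 0.002, 0.002]
ft_force: [-0.0, -2.2, 5.8]
grip_width: 0.0591
```

{"api": "carry_out", "payload": {
  "moves": [
    [0, 0, -0.25, 0, -1],
    [0, 0, -0.5, 0, -1],
    [0, 0, -0.8, 0, -1],
    [0, 0, -1, 0, -1],
    [0, 0, -1, 0, -1],
    [0, 0, -1, 0, -1]
  ]
}}

```text
clock: 30.1
eef_pos: [0.5772, -0.073, 0.1651]
tool_rot: [0.81, 0.586, -0.0, -0.0]
ft_force: [-0.3, 0.3, -5.9]
grip_width: 0.0587
```

{"api": "carry_out", "payload": {
  "moves": [
    [0, 0, -0.25, 0, -1],
    [0, 0, -0.6, 0, -1],
    [0, 0, -0.7, 0, -1],
    [0, 0, -0.7, 0, -1]
  ]
}}

```text
clock: 30.5
eef_pos: [0.5782, -0.0732, 0.2357]
tool_rot: [0.81, 0.586, 0.001, 0.001]
ft_force: [0.7, -0.3, -4.3]
grip_width: 0.0586
```

```bash
python3 - <<'E'
from h import *
from workcell import imaging,bot
o=bot.get_obs(); m=imaging.camera_model("wrist"); T=R.from_quat(o['tool_rot'])
im=imaging.camera("wrist")[:,:,::-1].copy(); cv2.imwrite("pics/w25.png",im)
print(o['clock'],o['eef_pos'],o['ft_force'].round(2),o['grip_width'],totool(o,[.4855,.2860,.2315]))
E
```

```text
30.5 [ 0.57819939 -0.07316331  0.23573451] [ 0.71 -0.35 -4.32] 0.05863573032742479 [ 3.12019663 -2.00591876  0.0400303 ]
```

View pics/w25.png

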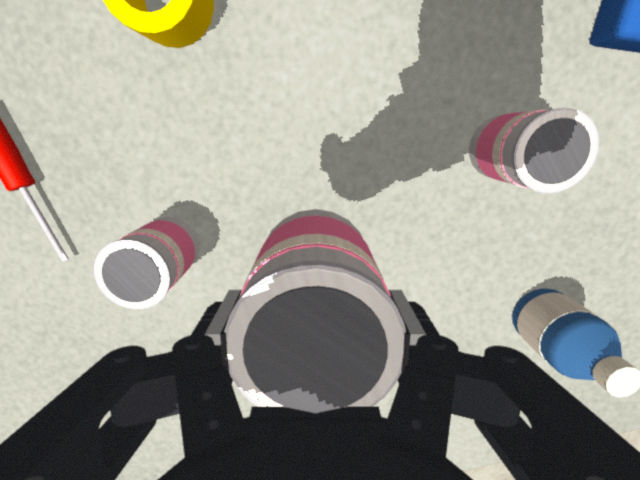

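b is held at 4–5 N. Tins a (555,150) and c (133,273) are upright. I'll carry b over to the ring.

{"api": "carry_out", "payload": {
  "moves": [
    [0.2, -0.13, 0, 0, -1],
    [0.5, -0.32, 0, 0, -1],
    [0.78, -0.495, 0, 0, -1]
  ]
}}

```text
clock: 30.85
eef_pos: [0.5532, 0.0171, 0.2322]
tool_rot: [0.811, 0.585, -0.002, -0.002]
ft_force: [0.5, 0.2, -4.4]
grip_width: 0.0589
```

{"api": "carry_out", "payload": {
  "moves": [
    [0.3, -0.19, 0, 0, -1],
    [0.55, -0.35, 0, 0, -1],
    [0.78, -0.495, 0, 0, -1]
  ]
}}

```text
clock: 31.15
eef_pos: [0.5304, 0.1072, 0.2324]
tool_rot: [0.81, 0.586, -0.002, -0.001]
ft_force: [0.5, -0.3, -4.8]
grip_width: 0.059
```

{"api": "carry_out", "payload": {
  "moves": [
    [0.3, -0.19, 0, 0, -1],
    [0.55, -0.35, 0, 0, -1],
    [0.78, -0.495, 0, 0, -1]
  ]
}}

```text
clock: 31.45
eef_pos: [0.508, 0.1965, 0.2324]
tool_rot: [0.81, 0.586, -0.003, -0.001]
ft_force: [-0.1, 0.1, -4.8]
grip_width: 0.059
```

{"api": "carry_out", "payload": {
  "moves": [
    [0.3, -0.19, 0, 0, -1],
    [0.55, -0.35, 0, 0, -1],
    [0.7, -0.45, 0, 0, -1],
    [0.78, -0.495, 0.02, 0, -1],
    [0.78, -0.495, 0.02, 0, -1],
    [0.78, -0.495, 0.02, 0, -1],
    [0.78, -0.495, 0.02, 0, -1]
  ]
}}

```text
clock: 32.15
eef_pos: [0.4875, 0.284, 0.233]
tool_rot: [0.811, 0.585, -0.001, 0.0]
ft_force: [-0.1, 0.2, -3.7]
grip_width: 0.0586
```

```bash
python3 - <<'E'
from h import *
from workcell import imaging,bot
o=bot.get_obs(); m=imaging.camera_model("wrist"); np.save("m26.npy",m,allow_pickle=True)
im=imaging.camera("wrist")[:,:,::-1].copy(); cv2.imwrite("pics/w26.png",im)
s=imaging.camera("scene")[:,:,::-1].copy(); cv2.imwrite("pics/s26.png",s)
t=imaging.camera("top")[:,:,::-1].copy(); cv2.imwrite("pics/t26.png",t)
print(o['clock'],o['eef_pos'],o['tool_rot'],o['ft_force'].round(2),o['grip_width'],totool(o,[.487,.2855,.2334]))
E
```

```text
32.15 [0.4875455  0.28395547 0.23295535] [ 8.10828518e-01  5.85283459e-01 -5.92351084e-04  1.89470150e-04] [-0.09  0.23 -3.67] 0.05861653521138005 [ 0.01293658 -0.01004275 -0.0044579 ]
```

View pics/w26.png

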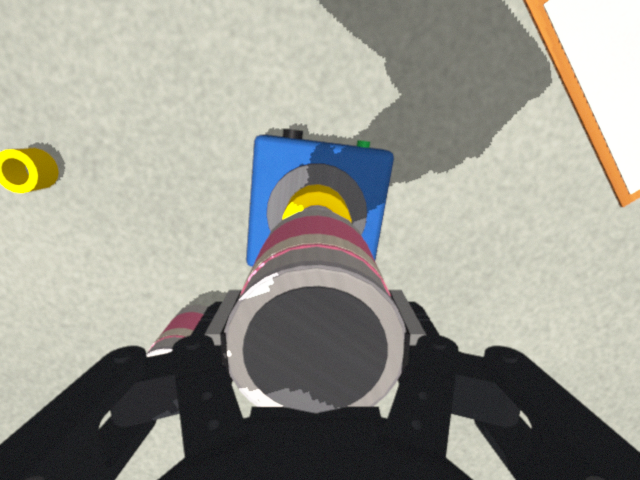

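View pics/s26.png

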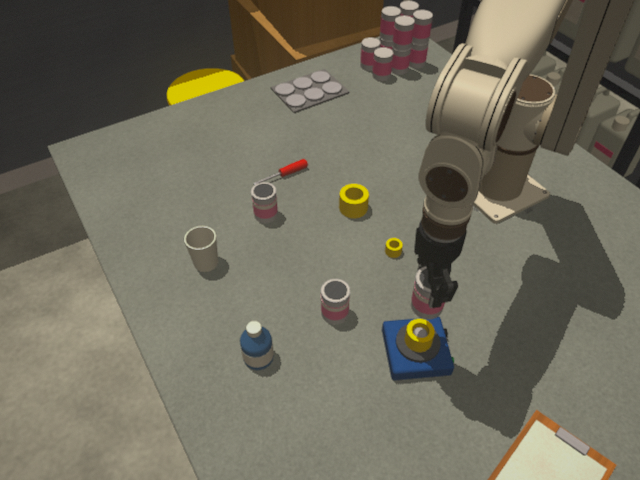

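View pics/t26.png

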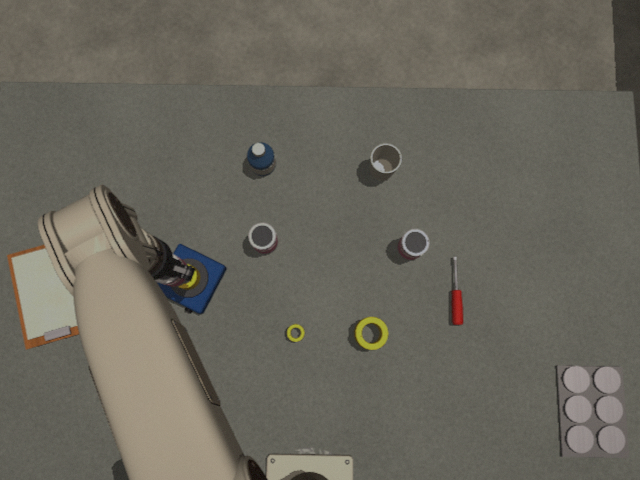

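Scene view: tin b is held directly over the ring on the post at (420,335). Tins a and c, the bottle, beaker and screwdriver are unmoved. I'll check the alignment and gap in the scene view.

```bash
python3 - <<'E'
from h import *
from workcell import imaging
ms=imaging.camera_model("scene"); s=cv2.imread("pics/s26.png")
a=np.linspace(0,2*np.pi,60)
x0,y0=370,250
c=cv2.resize(s[250:400,370:500],None,fx=4,fy=4,interpolation=cv2.INTER_CUBIC)
for z,r,col in ((.165,.03,(0,255,0)),(.25,.03,(0,255,0)),(.085,.028,(255,0,255))):
    for u,v in proj(ms,np.c_[.4855+r*np.cos(a),.286+r*np.sin(a),0*a+z]): cv2.circle(c,(int((u-x0)*4),int((v-y0)*4)),1,col,-1)
cv2.imwrite("pics/s27.png",c)
m=np.load("m26.npy",allow_pickle=True).item()
# lid outer edge pts (far arc & sides) on plane z=.25
P=onz(m,[[316,265],[226,343],[407,343],[247,295],[386,295]],.25); print(circ(P))
E
```

```text
(array([0.48368861, 0.286184  ]), np.float64(0.02981503272651699))
```

View pics/s27.png

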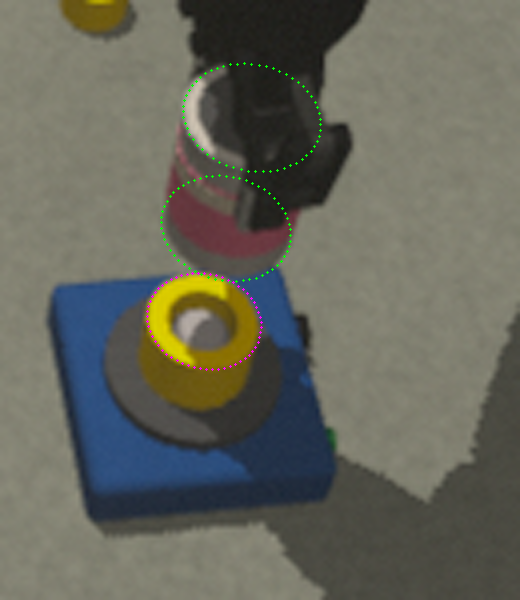

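The predicted outlines for the ring top at 85 mm and the tin base at 165 mm match the image, and the lid fit puts the tin about 2 mm from the ring's axis. Handing in.

```bash
python3 - <<'E'
from workcell import bot,order
o=bot.get_obs(); print(o['clock'],o['eef_pos'],o['ft_force'],o['grip_width'],abs(o['joint_vel']).max())
print(order.job_done())
E
```

```text
32.3 [0.48776353 0.28429074 0.23358903] [-4.09724255e-03 -5.57981574e-01 -4.78073326e+00] 0.05895001891789541 0.00476289759268345
the job is handed in; nothing more can be done
None
```

The job is done and handed in at 32.3 s of the 72 s allowed: the ring is home on the post, and the fullest tin, b, is held above it.

- **Ring:** I slid the middle-sized yellow ring down the post until it met the turntable at the expected height, with about 6 N of contact. After I let go, the wrist camera showed its top at about 85 mm, centred on the post.
- **Weights:** Tin a weighed about 1.9 N (0.20 kg), tin b about 5.0 N (0.51 kg) and tin c about 1.8 N (0.18 kg), so b is the fullest. Tins a and c were set back upright where they were.
- **Last checks:** Tin b is held upright with its base about 165 mm above the bench, which is roughly 80 mm clear of the ring. It is about 2 mm off the ring's axis. The grip and the roughly 4.8 N load were steady, and the bottle, beaker and screwdriver had not moved.
- **Disagreements:** The top camera read 3–4 mm differently from the wrist camera, so I used the wrist values. At the last check, the arm's own position reading and the lid measurement disagreed by about 2 mm on which way tin b was off-centre, so I left it where it was.

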